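Pack the staining kit into its caddy

ROBOT

A 7-joint arm with a two-finger parallel gripper is mounted at the origin on the work surface. World frame = base frame: x ahead of the robot, y to its left, z up, the work surface at z = 0. Lengths are in m, angles in rad, forces in N, time in s.
With the tool pointing down it reaches from about 0.35 to 0.9 m from the base axis. Payload 8.1 kg.
Tool frame: the origin (TCP) lies at the very end of the fingers, on their centre line; the grasp point (between the pads) lies 19 mm behind it; z points along the fingers, y is the direction in which the jaws open and shut (so a half turn about z gives the same grasp; the last joint's range is limited). The gripper opens to 92 mm and grips with 3 to 60 N. Pads are 19 mm wide; open, the fingers measure 130 mm over their backs; the gripper's body (75 mm by 190 mm) begins 47 mm behind the grasp point.
Start: joints at [-1.298, 0.434, 0.025, 1.573, -0.012, 1.134, -0.075], TCP at [0.229, 0.581, 0.227] pointing down, gripper open.
Joint ranges: [-2.62, 2.62], [-0.44, 2.09], [-1.27, 1.32], [0.08, 2.57], [-1.32, 4.46], [0.12, 2], [-2.74, 2.74]. Speed limits (rad/s): [2.22, 2.22, 3.01, 3.01, 3.14, 3.14, 3.14].

INTERFACE

Orientations are given as a rotation vector (axis times angle).
In Python, from cell import observe, get_image, sign_off gives the robot as it stands.
- The arm moves only by the tool arm_command, never from a script. Its argument "deltas" is a list of rows, each an object with "xyz": the shift along the tool's x, y, z in cm, a list of three; "turn": the turn about the tool's z in degrees; "jaw": the closure in counts, from 0 (fully open) to 255 (shut). A call has 1 to 5 rows; each row is the pose to reach, as a shift and turn from the pose measured when the call began, along the tool's axes at that moment; what a row does not reach only later rows make up. A row lasts 1/12 s, in which the tool goes at most 41.7 mm and 7.16 degrees, less where a joint would pass 70% of its speed; a pose out of reach is approached as far as the arm can. A call with a gripper value outside its range is refused whole. The fingers move at their own pace and stop on an object; "force" is the grip in N (left out, the last holds). Time passes only in rows, so rows that repeat a pose let the fingers close. It gives the time, the measured TCP pose, the force and the opening at its end, in the units of the state.
- observe(): the state, without advancing time (a new reading comes with each control period).
- get_image(name): name is "side" or "top"; returns a dict with "frame" (480x640x3 uint8, red, green, blue), "depth" (480x640 float32, m along the optical axis (not along the pixel's ray), 0 where there is no reading), "camera_matrix" (3x3 intrinsics, pixels), "distortion" ([k1, k2, p1, p2, k3] as OpenCV has them; the pictures are not rectified), "cam_to_world" (4x4, takes a point from camera to world coordinates). Camera axes: x right, y up, looking along -z (the intrinsics and any distortion apply to the point x, -y, -z); pixel columns grow to the right and rows downward; lengths in m; the calibration is good to about 2 mm. A picture is of the moment at which its call begins.
- sign_off(): hands the job in, once; it reports no verdict.
The state is a dict: "clock": time; "joints": joint angles; "dq": joint speeds; "joint_efforts": joint torques, N m; "position": TCP position; "ee_rot": TCP orientation; "force": force on the tool from outside, world axes, zero at the start; "ft_torque": the same for the moment, N m; "width": opening from 0.0 (shut) to 1.0 (fully open).
Only numpy, scipy, OpenCV 4.12 (cv2) and the standard library are available. Lean on these libraries where they do the work, as an engineer would, in place of code of your own. Each camera call takes 0.05 s, during which the arm holds its last target.

TASK

Pack the staining kit into the black caddy: nest the two loose steel beakers, either one first, into the steel beaker that stands in the caddy's ring, so that all three form one straight upright stack with each beaker fully home. Lay the brown glass bottle gently on its side in the caddy's cradle, cap either way, centred across both V-shaped saddles; do not drop it in. Leave everything else on the bench where it is.

Things in the scene. Friction and masses are not known exactly. Their poses are not given: they have to be found in the camera images.
- base_beaker: The base beaker, upright in the ring of the caddy: stepped steel beaker, 95 mm tall: outer diameter 39 mm at the foot, 55 mm at 58 mm height, flat shoulder out to 64 mm at 60 mm, 66 mm at the rim (mouth 61 mm), wall 2.5 mm, 110 g. Origin: centre of underside, z up its axis. Nested, its shoulder rests on the rim of the one below and it stands 36 mm higher than it.
- beaker_1: A loose beaker upright on the bench, same as the base beaker: stepped steel beaker, 95 mm tall: outer diameter 39 mm at the foot, 55 mm at 58 mm height, flat shoulder out to 64 mm at 60 mm, 66 mm at the rim (mouth 61 mm), wall 2.5 mm, 110 g. Origin: centre of underside, z up its axis. Nested, its shoulder rests on the rim of the one below and it stands 36 mm higher than it.
- beaker_2: The other loose beaker upright on the bench, same as the base beaker: stepped steel beaker, 95 mm tall: outer diameter 39 mm at the foot, 55 mm at 58 mm height, flat shoulder out to 64 mm at 60 mm, 66 mm at the rim (mouth 61 mm), wall 2.5 mm, 110 g. Origin: centre of underside, z up its axis. Nested, its shoulder rests on the rim of the one below and it stands 36 mm higher than it.
- bottle: Brown glass bottle with a black screw cap, standing upright on the bench, about 200 g (varies): body 50 mm diameter up to 84 mm, shoulder narrowing to a 24 mm neck at 98 mm, cap 30 mm diameter from 102 to 122 mm (the top). Origin: centre of its underside; z along its axis towards the cap.
- bottle_mid (a point): Middle of the bottle's 50 mm body, on its axis, 42 mm above its underside.
- caddy: Black plastic caddy with bare aluminium ring and saddles, fixed: plate 120 mm (x) by 280 mm (y), 6 mm thick, lip 12 mm high all round. At its -y end a low ring (bore 45 mm, top 16 mm above the bench) holds the base beaker; at its +y end is the cradle. Origin: centre of its underside; x across, y along its length, z up.
- stand (a point): Centre of the ring's floor in the caddy (6 mm above the bench, 90 mm from the caddy's origin to its -y), where the base beaker's underside rests. Axes as the caddy's.
- cradle (a point): The caddy's bottle cradle: two V saddles, 8 mm thick, 50 mm wide, 28 mm either side of this point along the caddy's y, tops 32 mm above the bench, open between. This point (60 mm from the caddy's origin to its +y, 43.4 mm above the bench) is where bottle_mid comes when the bottle lies centred along y in both saddles. Axes as the caddy's.
- petri_dish: Bystander: clear closed petri dish, 92 mm diameter, 18 mm high. Origin: centre of its underside.
- slide_box: Bystander: grey slide box 85 by 100 mm, 30 mm high. Origin: centre of its underside.
- eyepiece: Bystander: microscope eyepiece standing upright, 42 mm diameter, 60 mm high. Origin: centre of its underside.
- objective_jar: Bystander: small clear jar with black lid, 48 mm diameter, 70 mm high. Origin: centre of its underside.
- glass_jar: Bystander: plain open glass cup, 72 mm diameter, 70 mm high; not part of the kit. Origin: centre of its underside.
- brush: Bystander: lens brush lying flat, 160 mm long. Origin: centre of its underside, x along its length.

How it is judged:
By the outcome, as a careful person would: the job done as asked, in the order asked, and still so for the second after the job is handed in, with the robot touching nothing.
It also fails if it takes over 66 s, if anything falls off the work surface, if the arm or the gripper's body presses on something with over 40 N, if the wrist force passes 120 N, or if a joint passes its speed limit or range.

## Working session

There is one attempt and no reset: what is moved stays moved. The work goes in short steps, Python scripts to look and compute and a tool call to move; the robot and the scene stay as the last step left them, time stands still between calls to the robot, and variables do not carry over. Pictures are saved under pics/ and viewed, and the job is handed in when it is done.

Besides the shell and the picture viewer there is one more tool, called after "Call:" in YAML: its name, and indented under it one key for each argument. arm_command: Moves the arm, as the interface text tells. Its arguments: {"type":"object","properties":{"deltas":{"type":"array","items":{"type":"object","properties":{"xyz":{"type":"array","items":{"type":"number"}},"turn":{"type":"number"},"jaw":{"type":"number"}}}},"force":{"type":"number"}},"required":["deltas"]}

```bash
ls; mkdir -p pics; python3 - <<'E'
from cell import observe,get_image
import cv2,numpy as np
s=observe();print(s)
for n in("side","top"):
    d=get_image(n);cv2.imwrite(f"pics/{n}0.png",d["frame"][:,:,::-1]);print(n,d["camera_matrix"],d["distortion"],d["cam_to_world"],(d["depth"]>0).mean())
    np.savez(f"{n}0.npz",**d)
E
```

```text
pics
{'clock': 0.0, 'joints': array([-1.29761461,  0.43524668,  0.02499031,  1.57405504, -0.01159303,
        1.1339849 , -0.07511335]), 'dq': array([-0.00139415,  0.00274812, -0.00018226,  0.00057896, -0.00015684,
       -0.00034235, -0.00107876]), 'joint_efforts': array([ 1.00992831e-03, -6.67836714e+01,  9.85711589e-01, -3.14462328e+01,
       -6.05970528e-02,  4.29360266e-02,  1.84651581e-04]), 'position': array([0.22925976, 0.58091196, 0.22594671]), 'ee_rot': array([-5.86931425e-01, -3.08613969e+00,  2.42381541e-03]), 'force': array([-0.19313846,  0.52466096, -0.39311852]), 'ft_torque': array([-0.00550283, -0.03921485,  0.02536678]), 'width': 0.9963989192474721}
side [[458.81189985   0.         322.65496743]
 [  0.         458.81189985 242.45150553]
 [  0.           0.           1.        ]] [-0.03443891  0.          0.          0.          0.        ] [[ 0.94167782  0.20082581 -0.27002201  0.24073887]
 [-0.3363148   0.58936864 -0.7345318  -0.89726415]
 [ 0.01162956  0.7825047   0.62253607  0.80201027]
 [ 0.          0.          0.          1.        ]] 0.99595703125
top [[484.3652758   0.        317.7355927]
 [  0.        484.3652758 239.8654867]
 [  0.          0.          1.       ]] [-0.11581243  0.          0.          0.          0.        ] [[-0.01902533  0.99361793 -0.11118202  0.44507129]
 [-0.99974429 -0.02026539 -0.01003388 -0.03607562]
 [-0.01222299  0.11096269  0.9937494   1.10258297]
 [ 0.          0.          0.          1.        ]] 0.9960514322916667
```

View pics/side0.png

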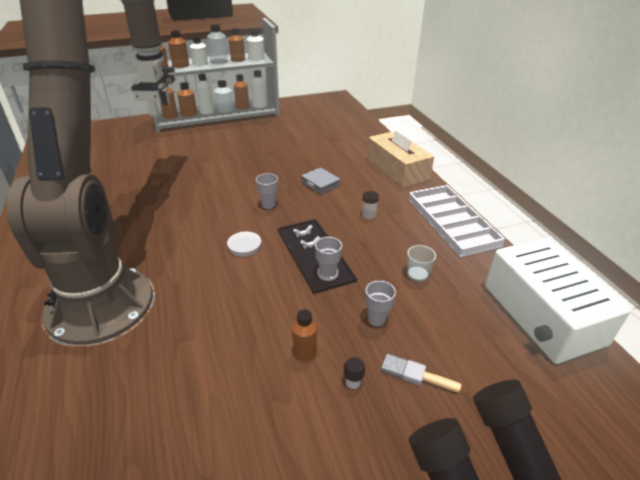

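View pics/top0.png

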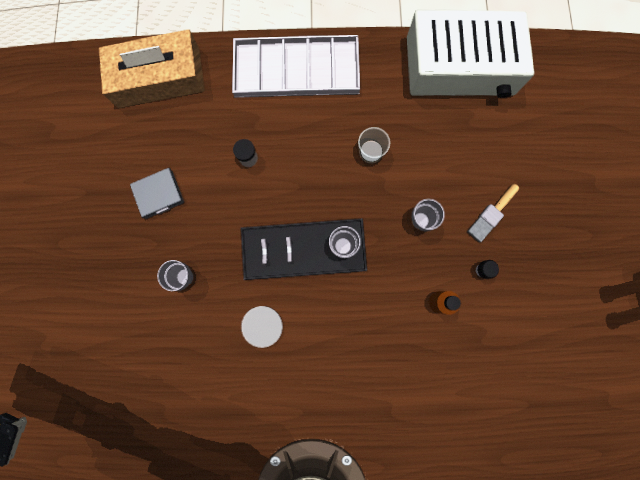

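```bash
cat >h.py <<'E'
import numpy as np,cv2
def load(n): return dict(np.load(n+".npz"))
def pts(d):
    K,D=d["camera_matrix"],d["distortion"]
    v,u=np.mgrid[:480,:640]
    p=cv2.undistortPoints(np.stack([u.ravel(),v.ravel()],1).astype(float)[:,None],K,D)[:,0]
    z=d["depth"].ravel()
    c=np.stack([p[:,0]*z,-p[:,1]*z,-z,np.ones_like(z)])
    return (d["cam_to_world"]@c)[:3].T.reshape(480,640,3)
def ray(d,uv,h):
    p=cv2.undistortPoints(np.array(uv,float).reshape(-1,1,2),d["camera_matrix"],d["distortion"])[:,0]
    M=d["cam_to_world"];r=np.c_[p[:,0],-p[:,1],-np.ones(len(p))]@M[:3,:3].T
    o=M[:3,3];t=(h-o[2])/r[:,2];return o+r*t[:,None]
def circ(P):
    A=np.c_[2*P[:,:2],np.ones(len(P))];b=(P[:,:2]**2).sum(1)
    s=np.linalg.lstsq(A,b,rcond=None)[0];return s[:2],np.sqrt(s[2]+s[0]**2+s[1]**2)
E
python3 - <<'E'
from h import *
for n in("top0","side0"):
    d=load(n);P=pts(d);h=P[...,2]
    m=((h>.012)&(h<.2)&(P[...,0]>.3)&(P[...,0]<.9)&(abs(P[...,1])<.5)).astype(np.uint8)
    k,l,st,c=cv2.connectedComponentsWithStats(m)
    print(n,"bench",np.median(h[(abs(P[...,1])<.3)&(P[...,0]>.4)&(P[...,0]<.6)&(abs(h)<.01)]))
    for i in range(1,k):
        if st[i,4]>60:
            q=P[l==i];print(c[i].round(),st[i,4],"max h",np.percentile(q[:,2],98).round(4),"xy",q[:,:2].min(0).round(3),q[:,:2].max(0).round(3))
E
```

```text
top0 bench 0.0004122198622601436
[504.  92.] 120 max h 0.0781 xy [ 0.886 -0.475] [ 0.9   -0.442]
[374. 142.] 616 max h 0.0721 xy [ 0.739 -0.189] [ 0.811 -0.118]
[245. 152.] 489 max h 0.0732 xy [0.742 0.11 ] [0.79  0.158]
[156. 193.] 1683 max h 0.0335 xy [0.625 0.284] [0.744 0.407]
[491. 216.] 861 max h 0.0226 xy [ 0.557 -0.493] [ 0.689 -0.368]
[429. 214.] 629 max h 0.0962 xy [ 0.577 -0.293] [ 0.641 -0.229]
[344. 240.] 607 max h 0.1022 xy [ 0.521 -0.112] [ 0.586 -0.049]
[288. 248.] 88 max h 0.0314 xy [0.521 0.037] [0.574 0.046]
[263. 250.] 93 max h 0.0324 xy [0.518 0.092] [0.57  0.102]
[173. 275.] 732 max h 0.0964 xy [0.458 0.25 ] [0.522 0.316]
[488. 269.] 327 max h 0.0633 xy [ 0.471 -0.418] [ 0.511 -0.379]
[445. 302.] 597 max h 0.1237 xy [ 0.396 -0.321] [ 0.446 -0.272]
[261. 327.] 1327 max h 0.0215 xy [0.33 0.06] [0.421 0.148]
side0 bench -5.025821935050745e-05
[320. 179.] 562 max h 0.0324 xy [0.628 0.283] [0.743 0.403]
[267. 188.] 568 max h 0.0953 xy [0.458 0.245] [0.523 0.317]
[370. 202.] 344 max h 0.0717 xy [0.743 0.107] [0.791 0.159]
[303. 231.] 73 max h 0.0305 xy [0.518 0.088] [0.572 0.101]
[244. 242.] 587 max h 0.0208 xy [0.331 0.055] [0.422 0.149]
[327. 255.] 967 max h 0.1007 xy [ 0.521 -0.118] [0.61  0.049]
[420. 261.] 801 max h 0.0701 xy [ 0.741 -0.192] [ 0.813 -0.119]
[379. 300.] 1003 max h 0.0949 xy [ 0.576 -0.297] [ 0.642 -0.229]
[304. 335.] 1011 max h 0.1228 xy [ 0.398 -0.326] [ 0.448 -0.28 ]
[541. 333.] 188 max h 0.0772 xy [ 0.888 -0.478] [ 0.9   -0.445]
[416. 372.] 1005 max h 0.0221 xy [ 0.557 -0.497] [ 0.687 -0.371]
[354. 370.] 472 max h 0.0613 xy [ 0.471 -0.424] [ 0.512 -0.384]
```

```bash
cat >>h.py <<'E'
def rims(P,items,tol=.006):
    for n,x,y,z,r in items:
        m=(abs(P[...,2]-z)<tol)&(np.hypot(P[...,0]-x,P[...,1]-y)<r+.015)
        Q=P[m];c,rr=circ(Q) if r>.028 else (( Q.min(0)+Q.max(0))[:2]/2,np.ptp(Q[:,:2],axis=0)/2)
        print(n,len(Q),"c",np.round(c,4),"r",np.round(rr,4))
E
python3 - <<'E'
from h import *
from cell import observe
from scipy.spatial.transform import Rotation as R
I=[("base",.554,-.081,.101,.033),("b1",.49,.283,.095,.033),("b2",.609,-.262,.095,.033),("cap",.42,-.297,.122,.015)]
for n in("top0","side0"):
    d=load(n);P=pts(d);print(n);rims(P,I)
    for nm,a,b in(("s-",.03,.055),("s+",.085,.11)):
        m=(P[...,0]>.5)&(P[...,0]<.6)&(P[...,1]>a)&(P[...,1]<b)&(P[...,2]>.013)&(P[...,2]<.04)
        Q=P[m];t=Q[Q[:,2]>.024];print(nm,len(Q),Q[:,:2].mean(0).round(4),"rect",cv2.minAreaRect((Q[:,:2]*1000).astype(np.float32)))
    f=d["frame"].astype(int)
    m=((f.max(2)<60)&(abs(P[...,2]-.008)<.009)&(P[...,0]>.45)&(P[...,0]<.65)&(P[...,1]>-.2)&(P[...,1]<.25)).astype(np.uint8)
    k,l,st,c=cv2.connectedComponentsWithStats(m);i=1+np.argmax(st[1:,4]);Q=P[l==i];print("caddy",cv2.minAreaRect((Q[:,:2]*1000).astype(np.float32)))
print(R.from_rotvec(observe()["ee_rot"]).as_matrix().round(3))
E
```

```text
top0
base 125 c [ 0.5534 -0.0806] r 0.0315
b1 149 c [0.4891 0.2825] r 0.0317
b2 134 c [ 0.6083 -0.2613] r 0.0305
cap 171 c [ 0.4207 -0.2967] r [0.0142 0.0137]
s- 86 [0.548  0.0412] rect ((547.6427001953125, 41.23102569580078), (52.392059326171875, 8.036699295043945), 3.0114307403564453)
s+ 91 [0.5457 0.0971] rect ((558.3623657226562, 97.82283020019531), (80.83992004394531, 8.577295303344727), 2.9602882862091064)
caddy ((547.2669677734375, 7.9933013916015625), (121.07588195800781, 281.0923156738281), 3.34060001373291)
side0
base 144 c [ 0.5541 -0.0825] r 0.0316
b1 90 c [0.4908 0.2813] r 0.0315
b2 163 c [ 0.6098 -0.2632] r 0.0315
cap 154 c [ 0.4228 -0.2988] r [0.0145 0.0155]
s- 60 [0.5477 0.0384] rect ((547.271728515625, 39.6241455078125), (51.440940856933594, 14.689126968383789), 4.630787372589111)
s+ 66 [0.5455 0.0942] rect ((545.2266845703125, 95.3383560180664), (54.00942611694336, 12.157402038574219), 3.8889355659484863)
caddy ((551.090576171875, -47.09968566894531), (118.06502532958984, 177.92422485351562), 2.990147829055786)
[[-0.93   0.367 -0.   ]
 [ 0.367  0.93  -0.001]
 [-0.    -0.001 -1.   ]]
```

```bash
cat >g.py <<'E'
import sys,numpy as np
from cell import observe
from scipy.spatial.transform import Rotation as R
def go(*t):
    s=observe();M=R.from_rotvec(s["ee_rot"]).as_matrix();p=s["position"]
    print("t%.2f"%s["clock"],"pos",p.round(4),"yaw_y %.1f"%np.degrees(np.arctan2(M[1,1],M[0,1])),"F",s["force"].round(1),"w %.1f mm"%(s["width"]*92),"j",s["joints"].round(2))
    for x in t: print(x,"->cm",((M.T@(np.array(x)-p))*100).round(2))
if __name__=="__main__":
    a=list(map(float,sys.argv[1:]));go(*[a[i:i+3] for i in range(0,len(a),3)])
E
python3 g.py .490 .282 .15
```

```text
t0.10 pos [0.2293 0.5809 0.226 ] yaw_y 68.5 F [ 0.2 -0.6  0.2] w 92.1 mm j [-1.3   0.44  0.02  1.57 -0.01  1.13 -0.08]
[0.49, 0.282, 0.15] ->cm [-35.22 -18.23   7.63]
```

Call:
arm_command:
  deltas:
    - {"xyz": [-35.2, -18.2, 7.6], "turn": 0, "jaw": 0}
    - {"xyz": [-35.2, -18.2, 7.6], "turn": 0, "jaw": 0}
    - {"xyz": [-35.2, -18.2, 7.6], "turn": 0, "jaw": 0}
    - {"xyz": [-35.2, -18.2, 7.6], "turn": 0, "jaw": 0}
    - {"xyz": [-35.2, -18.2, 7.6], "turn": 0, "jaw": 0}
  force: 15

```text
clock: 0.52
position: [0.3645, 0.4253, 0.1868]
ee_rot: [-0.586, -3.086, 0.003]
force: [1.0, 0.7, 0.2]
width: 1.003
```

```bash
python3 g.py .490 .282 .15
```

```text
t0.52 pos [0.3645 0.4253 0.1868] yaw_y 68.5 F [1.  0.7 0.2] w 92.2 mm j [-1.01  0.37  0.07  1.79 -0.03  0.99  0.26]
[0.49, 0.282, 0.15] ->cm [-16.93  -8.73   3.69]
```

Call:
arm_command:
  deltas:
    - {"xyz": [-16.9, -8.7, 3.7]}
    - {"xyz": [-16.9, -8.7, 3.7]}
    - {"xyz": [-16.9, -8.7, 3.7]}
    - {"xyz": [-16.9, -8.7, 3.7]}
    - {"xyz": [-16.9, -8.7, 3.7]}

```text
schema error: expected keys xyz, turn, jaw
```

```bash
python3 g.py .490 .282 .064
```

```text
t0.52 pos [0.3645 0.4253 0.1868] yaw_y 68.5 F [1.  0.7 0.2] w 92.2 mm j [-1.01  0.37  0.07  1.79 -0.03  0.99  0.26]
[0.49, 0.282, 0.064] ->cm [-16.93  -8.71  12.29]
```

Call:
arm_command:
  deltas:
    - {"xyz": [-16.9, -8.7, 3.7], "turn": 0, "jaw": 0}
    - {"xyz": [-16.9, -8.7, 3.7], "turn": 0, "jaw": 0}
    - {"xyz": [-16.9, -8.7, 3.7], "turn": 0, "jaw": 0}
    - {"xyz": [-16.9, -8.7, 3.7], "turn": 0, "jaw": 0}
    - {"xyz": [-16.9, -8.7, 3.7], "turn": 0, "jaw": 0}

```text
clock: 0.93
position: [0.4919, 0.2781, 0.1491]
ee_rot: [0.591, 3.085, -0.006]
force: [0.5, 0.1, -0.2]
width: 0.999
```

```bash
python3 g.py .490 .282 .064
```

```text
t0.93 pos [0.4919 0.2781 0.1491] yaw_y 68.3 F [ 0.5  0.1 -0.2] w 91.9 mm j [-0.7   0.42  0.12  1.82 -0.06  0.91  0.64]
[0.49, 0.282, 0.064] ->cm [0.32 0.32 8.51]
```

Call:
arm_command:
  deltas:
    - {"xyz": [0.3, 0.3, 2], "turn": 0, "jaw": 0}
    - {"xyz": [0.3, 0.3, 5], "turn": 0, "jaw": 0}
    - {"xyz": [0.3, 0.3, 8.4], "turn": 0, "jaw": 0}
    - {"xyz": [0.3, 0.3, 8.4], "turn": 0, "jaw": 0}
    - {"xyz": [0.3, 0.3, 8.4], "turn": 0, "jaw": 0}

```text
clock: 1.35
position: [0.4889, 0.2808, 0.0639]
ee_rot: [-0.591, -3.083, 0.011]
force: [-0.3, -0.8, 1.4]
width: 0.998
```

```bash
python3 g.py .490 .282 .064; python3 - <<'E'
from cell import get_image
import numpy as np,cv2
d=get_image("side");np.savez("side1.npz",**d)
f=d["frame"][120:270,190:340,::-1];cv2.imwrite("pics/s1.png",cv2.resize(f,None,fx=4,fy=4))
E
```

```text
t1.35 pos [0.4889 0.2808 0.0639] yaw_y 68.3 F [-0.3 -0.8  1.4] w 91.8 mm j [-0.69  0.53  0.1   1.9  -0.07  0.73  0.64]
[0.49, 0.282, 0.064] ->cm [-0.06  0.15 -0.01]
```

View pics/s1.png

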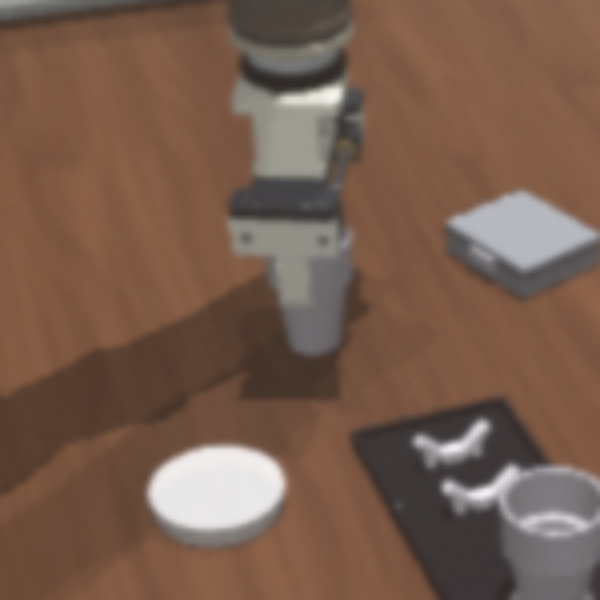

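Call:
arm_command:
  deltas:
    - {"xyz": [0, 0, 0], "turn": 0, "jaw": 120}
    - {"xyz": [0, 0, 0], "turn": 0, "jaw": 120}
    - {"xyz": [0, 0, 0], "turn": 0, "jaw": 120}
    - {"xyz": [0, 0, 0], "turn": 0, "jaw": 120}
    - {"xyz": [0, 0, 0], "turn": 0, "jaw": 120}
  force: 15

```text
clock: 1.82
position: [0.4906, 0.2823, 0.0665]
ee_rot: [0.591, 3.085, -0.005]
force: [-0.3, 0.4, 3.7]
width: 0.719
```

```bash
python3 g.py .490 .282 .064
```

```text
t1.82 pos [0.4906 0.2823 0.0665] yaw_y 68.3 F [-0.3  0.4  3.7] w 66.2 mm j [-0.69  0.52  0.1   1.89 -0.07  0.73  0.64]
[0.49, 0.282, 0.064] ->cm [ 0.05 -0.05  0.25]
```

Call:
arm_command:
  deltas:
    - {"xyz": [0, 0, -4], "turn": 0, "jaw": 120}
    - {"xyz": [0, 0, -8], "turn": 0, "jaw": 120}
    - {"xyz": [0, 0, -12], "turn": 0, "jaw": 120}
    - {"xyz": [0, 0, -13], "turn": 0, "jaw": 120}
    - {"xyz": [0, 0, -13], "turn": 0, "jaw": 120}

```text
clock: 2.23
position: [0.4924, 0.2838, 0.2004]
ee_rot: [0.59, 3.08, 0.003]
force: [1.1, -0.6, -0.9]
width: 0.719
```

```bash
python3 g.py .5538 -.0815 .195
```

```text
t2.23 pos [0.4924 0.2838 0.2004] yaw_y 68.3 F [ 1.1 -0.6 -0.9] w 66.1 mm j [-0.71  0.36  0.12  1.76 -0.05  1.02  0.62]
[0.5538, -0.0815, 0.195] ->cm [-19.2  -31.68   0.53]
```

Call:
arm_command:
  deltas:
    - {"xyz": [-19.2, -31.7, 0.5], "turn": 0, "jaw": 120}
    - {"xyz": [-19.2, -31.7, 0.5], "turn": 0, "jaw": 120}
    - {"xyz": [-19.2, -31.7, 0.5], "turn": 0, "jaw": 120}
    - {"xyz": [-19.2, -31.7, 0.5], "turn": 0, "jaw": 120}
    - {"xyz": [-19.2, -31.7, 0.5], "turn": 0, "jaw": 120}

```text
clock: 2.65
position: [0.5251, 0.0754, 0.1944]
ee_rot: [0.59, 3.082, 0.002]
force: [1.4, 0.6, -1.2]
width: 0.72
```

```bash
python3 g.py .5538 -.0815 .195
```

```text
t2.65 pos [0.5251 0.0754 0.1944] yaw_y 68.3 F [ 1.4  0.6 -1.2] w 66.3 mm j [-0.39  0.31  0.19  1.86 -0.07  0.97  1.02]
[0.5538, -0.0815, 0.195] ->cm [ -8.46 -13.52  -0.06]
```

Call:
arm_command:
  deltas:
    - {"xyz": [-3, -4.6, 0], "turn": 0, "jaw": 120}
    - {"xyz": [-5.5, -8.5, 0], "turn": 0, "jaw": 120}
    - {"xyz": [-7.3, -12, 0], "turn": 0, "jaw": 120}
    - {"xyz": [-8.5, -13.5, 0], "turn": 0, "jaw": 120}
    - {"xyz": [-8.5, -13.5, 0], "turn": 0, "jaw": 120}

```text
clock: 3.07
position: [0.5536, -0.0911, 0.1932]
ee_rot: [0.606, 3.079, -0.006]
force: [0.1, -0.9, -0.1]
width: 0.724
```

```bash
python3 g.py .5538 -.0815 .195; python3 - <<'E'
from cell import get_image
import numpy as np,cv2
d=get_image("side");np.savez("side2.npz",**d)
f=d["frame"][150:350,230:430,::-1];cv2.imwrite("pics/s2.png",cv2.resize(f,None,fx=3,fy=3))
E
```

```text
t3.07 pos [ 0.5536 -0.0911  0.1932] yaw_y 67.7 F [ 0.1 -0.9 -0.1] w 66.6 mm j [-0.13  0.36  0.26  1.79 -0.1   1.    1.35]
[0.5538, -0.0815, 0.195] ->cm [ 0.34  0.9  -0.19]
```

View pics/s2.png

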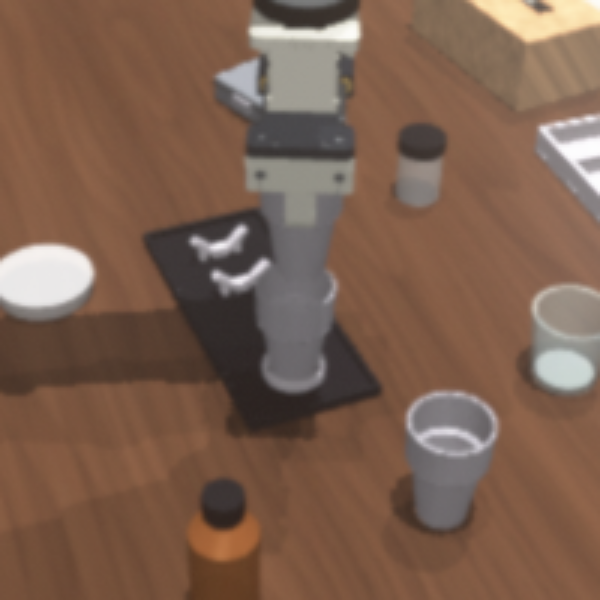

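Call:
arm_command:
  deltas:
    - {"xyz": [0.3, 0.9, 0], "turn": 0.6, "jaw": 120}
    - {"xyz": [0.3, 0.9, 0], "turn": 0.6, "jaw": 120}
    - {"xyz": [0.3, 0.9, 0], "turn": 0.6, "jaw": 120}

```text
clock: 3.37
position: [0.5533, -0.0757, 0.1918]
ee_rot: [-0.615, -3.081, 0.002]
force: [0.5, -0.2, -1.1]
width: 0.719
```

```bash
python3 g.py .5538 -.0815 .1085; python3 - <<'E'
from cell import get_image
from h import *
for n in("side","top"):
    d=get_image(n);np.savez(n+"3.npz",**d);P=pts(d)
    # held beaker foot zone and body slices
    for lo,hi in((.128,.14),(.14,.155),(.155,.17),(.175,.182)):
        m=(P[...,2]>lo)&(P[...,2]<hi)&(np.hypot(P[...,0]-.554,P[...,1]+.0815)<.04)
        Q=P[m]
        if len(Q)>15:
            c,r=circ(Q);print(n,lo,len(Q),c.round(4),r.round(4))
E
```

```text
t3.37 pos [ 0.5533 -0.0757  0.1918] yaw_y 67.4 F [ 0.5 -0.2 -1.1] w 66.2 mm j [-0.15  0.36  0.25  1.8  -0.1   0.99  1.32]
[0.5538, -0.0815, 0.1085] ->cm [-0.26 -0.5   8.33]
side 0.128 56 [ 0.5536 -0.0759] 0.02
side 0.14 77 [ 0.5525 -0.0779] 0.0206
side 0.155 91 [ 0.5532 -0.0772] 0.0233
side 0.175 33 [ 0.552  -0.0798] 0.0234
```

Call:
arm_command:
  deltas:
    - {"xyz": [-0.2, -0.4, 1], "turn": 0, "jaw": 120}
    - {"xyz": [-0.2, -0.5, 2], "turn": 0, "jaw": 120}
    - {"xyz": [-0.2, -0.5, 3], "turn": 0, "jaw": 120}
    - {"xyz": [-0.2, -0.5, 3.5], "turn": 0, "jaw": 120}
    - {"xyz": [-0.2, -0.5, 3.5], "turn": 0, "jaw": 120}

```text
clock: 3.88
position: [0.5524, -0.0817, 0.1554]
ee_rot: [-0.615, -3.079, 0.003]
force: [-0.2, -0.2, -0.2]
width: 0.722
```

```bash
python3 g.py .5538 -.0815 .1085
```

```text
t3.88 pos [ 0.5524 -0.0817  0.1554] yaw_y 67.4 F [-0.2 -0.2 -0.2] w 66.4 mm j [-0.13  0.4   0.25  1.84 -0.12  0.92  1.34]
[0.5538, -0.0815, 0.1085] ->cm [-0.13  0.08  4.69]
```

Call:
arm_command:
  deltas:
    - {"xyz": [-0.1, 0, 1.5], "turn": 0, "jaw": 120}
    - {"xyz": [-0.1, 0, 3], "turn": 0, "jaw": 120}
    - {"xyz": [-0.1, 0, 4], "turn": 0, "jaw": 120}
    - {"xyz": [-0.1, 0, 4.5], "turn": 0, "jaw": 120}
    - {"xyz": [-0.1, 0, 4.7], "turn": 0, "jaw": 120}

```text
clock: 4.3
position: [0.5535, -0.0823, 0.1082]
ee_rot: [-0.615, -3.079, 0.003]
force: [-0.0, -0.9, 9.4]
width: 0.713
```

```bash
python3 g.py .5538 -.0815 .1085
```

```text
t4.30 pos [ 0.5535 -0.0823  0.1082] yaw_y 67.4 F [-0.  -0.9  9.4] w 65.6 mm j [-0.12  0.46  0.23  1.88 -0.14  0.81  1.36]
[0.5538, -0.0815, 0.1085] ->cm [ 0.    0.08 -0.03]
```

Call:
arm_command:
  deltas:
    - {"xyz": [0, 0, 0], "turn": 0, "jaw": 40}
    - {"xyz": [0, 0, 0], "turn": 0, "jaw": 0}
    - {"xyz": [0, 0, 0], "turn": 0, "jaw": 0}
    - {"xyz": [0, 0, -1], "turn": 0, "jaw": 0}
    - {"xyz": [0, 0, -4], "turn": 0, "jaw": 0}

```text
clock: 4.72
position: [0.5511, -0.0818, 0.1462]
ee_rot: [-0.614, -3.073, 0.005]
force: [1.4, -0.7, 0.1]
width: 0.987
```

Call:
arm_command:
  deltas:
    - {"xyz": [0, 0, -3], "turn": 0, "jaw": 0}
    - {"xyz": [0, 0, -6], "turn": 0, "jaw": 0}
    - {"xyz": [0, 0, -6], "turn": 0, "jaw": 0}

```text
clock: 4.97
position: [0.5547, -0.0823, 0.2128]
ee_rot: [0.616, 3.08, -0.003]
force: [0.6, -0.3, 0.1]
width: 0.998
```

```bash
python3 g.py .609 -.2622 .15; python3 - <<'E'
from cell import get_image
from h import *
d=get_image("side");np.savez("side4.npz",**d);P=pts(d)
rims(P,[("base",.554,-.0815,.101,.033),("n1",.554,-.0815,.137,.033)])
f=d["frame"][150:350,230:430,::-1];cv2.imwrite("pics/s4.png",cv2.resize(f,None,fx=3,fy=3))
E
```

```text
t4.97 pos [ 0.5547 -0.0823  0.2128] yaw_y 67.4 F [ 0.6 -0.3  0.1] w 91.8 mm j [-0.15  0.34  0.26  1.77 -0.1   1.04  1.33]
[0.609, -0.2622, 0.15] ->cm [-11.92 -14.51   6.32]
base 177 c [ 0.5534 -0.0838] r 0.0303
n1 138 c [ 0.5535 -0.0832] r 0.0314
```

View pics/s4.png

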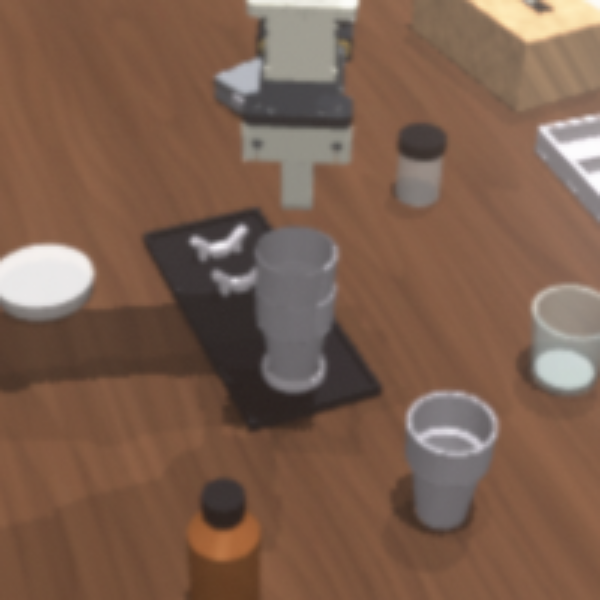

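Call:
arm_command:
  deltas:
    - {"xyz": [-3, -3.2, 1], "turn": 0, "jaw": 0}
    - {"xyz": [-6, -7, 2.5], "turn": 0, "jaw": 0}
    - {"xyz": [-9.5, -11.5, 4.5], "turn": 0, "jaw": 0}
    - {"xyz": [-11.5, -14, 6], "turn": 0, "jaw": 0}
    - {"xyz": [-11.9, -14.5, 6.3], "turn": 0, "jaw": 0}

```text
clock: 5.43
position: [0.6073, -0.2652, 0.1463]
ee_rot: [-0.618, -3.078, 0.005]
force: [-0.1, -0.2, -0.3]
width: 1.001
```

```bash
python3 g.py .609 -.2622 .15
```

```text
t5.43 pos [ 0.6073 -0.2652  0.1463] yaw_y 67.3 F [-0.1 -0.2 -0.3] w 92.1 mm j [ 0.15  0.57  0.28  1.58 -0.17  1.01  1.65]
[0.609, -0.2622, 0.15] ->cm [-0.04  0.34 -0.37]
```

Call:
arm_command:
  deltas:
    - {"xyz": [0, 0.3, 2], "turn": 0, "jaw": 0}
    - {"xyz": [0, 0.3, 5], "turn": 0, "jaw": 0}
    - {"xyz": [0, 0.3, 8], "turn": 0, "jaw": 0}
    - {"xyz": [0, 0.3, 8.1], "turn": 0, "jaw": 0}
    - {"xyz": [0, 0.3, 8.1], "turn": 0, "jaw": 0}

```text
clock: 5.85
position: [0.6067, -0.2619, 0.0639]
ee_rot: [-0.617, -3.074, 0.004]
force: [0.2, -1.2, 0.9]
width: 1.002
```

```bash
python3 g.py .609 -.2622 .065
```

```text
t5.85 pos [ 0.6067 -0.2619  0.0639] yaw_y 67.3 F [ 0.2 -1.2  0.9] w 92.2 mm j [ 0.16  0.66  0.25  1.65 -0.2   0.86  1.67]
[0.609, -0.2622, 0.065] ->cm [-0.22  0.06 -0.12]
```

Call:
arm_command:
  deltas:
    - {"xyz": [-0.2, 0, -0.1], "turn": 0, "jaw": 0}
    - {"xyz": [-0.2, 0, -0.1], "turn": 0, "jaw": 120}
    - {"xyz": [-0.2, 0, -0.1], "turn": 0, "jaw": 120}
    - {"xyz": [-0.2, 0, -0.1], "turn": 0, "jaw": 120}
    - {"xyz": [-0.2, 0, -0.1], "turn": 0, "jaw": 120}

```text
clock: 6.27
position: [0.6091, -0.2628, 0.0659]
ee_rot: [-0.617, -3.076, 0.004]
force: [-0.5, 0.4, 0.1]
width: 0.757
```

```bash
python3 g.py .609 -.2622 .065
```

```text
t6.27 pos [ 0.6091 -0.2628  0.0659] yaw_y 67.3 F [-0.5  0.4  0.1] w 69.6 mm j [ 0.16  0.66  0.25  1.64 -0.2   0.87  1.67]
[0.609, -0.2622, 0.065] ->cm [0.04 0.05 0.09]
```

Call:
arm_command:
  deltas:
    - {"xyz": [0, 0, 0], "turn": 0, "jaw": 120}
    - {"xyz": [0, 0, 0], "turn": 0, "jaw": 120}

```text
clock: 6.43
position: [0.6093, -0.2628, 0.0664]
ee_rot: [-0.617, -3.076, 0.004]
force: [1.3, 0.1, -2.0]
width: 0.712
```

```bash
python3 g.py .609 -.2622 .24
```

```text
t6.43 pos [ 0.6093 -0.2628  0.0664] yaw_y 67.3 F [ 1.3  0.1 -2. ] w 65.5 mm j [ 0.16  0.66  0.25  1.64 -0.2   0.87  1.67]
[0.609, -0.2622, 0.24] ->cm [  0.11  -0.02 -17.36]
```

Call:
arm_command:
  deltas:
    - {"xyz": [0, 0, -3], "turn": 0, "jaw": 120}
    - {"xyz": [0, 0, -7], "turn": 0, "jaw": 120}
    - {"xyz": [0, 0, -11], "turn": 0, "jaw": 120}
    - {"xyz": [0, 0, -15], "turn": 0, "jaw": 120}
    - {"xyz": [0, 0, -17.5], "turn": 0, "jaw": 120}

```text
clock: 6.85
position: [0.6109, -0.2632, 0.246]
ee_rot: [0.618, 3.08, -0.005]
force: [1.1, -0.6, -1.0]
width: 0.712
```

```bash
python3 g.py .5538 -.082 .24
```

```text
t6.85 pos [ 0.6109 -0.2632  0.246 ] yaw_y 67.3 F [ 1.1 -0.6 -1. ] w 65.5 mm j [ 0.13  0.49  0.3   1.46 -0.15  1.21  1.63]
[0.5538, -0.082, 0.24] ->cm [12.26 14.51  0.54]
```

Call:
arm_command:
  deltas:
    - {"xyz": [3, 3.5, 0.1], "turn": 0, "jaw": 120}
    - {"xyz": [6, 7, 0.3], "turn": 0, "jaw": 120}
    - {"xyz": [9, 10.5, 0.5], "turn": 0, "jaw": 120}
    - {"xyz": [11.4, 13.5, 0.5], "turn": 0, "jaw": 120}
    - {"xyz": [12.2, 14.5, 0.5], "turn": 0, "jaw": 120}

```text
clock: 7.27
position: [0.5526, -0.0769, 0.2402]
ee_rot: [-0.611, -3.08, 0.002]
force: [0.2, 1.1, -0.8]
width: 0.716
```

```bash
python3 g.py .5538 -.082 .24
```

```text
t7.27 pos [ 0.5526 -0.0769  0.2402] yaw_y 67.6 F [ 0.2  1.1 -0.8] w 65.9 mm j [-0.15  0.32  0.26  1.73 -0.09  1.1   1.31]
[0.5538, -0.082, 0.24] ->cm [-0.3  -0.42  0.02]
```

Final expected home: TCP at 0.0664+0.078 ≈ 0.144.

Call:
arm_command:
  deltas:
    - {"xyz": [-0.3, -0.4, 0], "turn": 0, "jaw": 120}
    - {"xyz": [-0.3, -0.4, 0.5], "turn": 0, "jaw": 120}
    - {"xyz": [-0.3, -0.4, 1.5], "turn": 0, "jaw": 120}
    - {"xyz": [-0.3, -0.4, 2.5], "turn": 0, "jaw": 120}
    - {"xyz": [-0.3, -0.4, 3], "turn": 0, "jaw": 120}

```text
clock: 7.68
position: [0.553, -0.0832, 0.208]
ee_rot: [-0.614, -3.077, 0.003]
force: [-1.2, 0.1, -1.0]
width: 0.718
```

```bash
python3 g.py .5538 -.082 .144;python3 - <<'E'
from cell import get_image
from h import *
d=get_image("side");P=pts(d);n="side"
for lo,hi in((.15,.165),(.165,.18),(.18,.2)):
    m=(P[...,2]>lo)&(P[...,2]<hi)&(np.hypot(P[...,0]-.554,P[...,1]+.0815)<.04)
    Q=P[m]
    if len(Q)>15:
        c,r=circ(Q);print(n,lo,len(Q),c.round(4),r.round(4))
E
```

```text
t7.68 pos [ 0.553  -0.0832  0.208 ] yaw_y 67.4 F [-1.2  0.1 -1. ] w 66.1 mm j [-0.14  0.35  0.26  1.77 -0.1   1.04  1.33]
[0.5538, -0.082, 0.144] ->cm [-0.05  0.16  6.4 ]
side 0.15 81 [ 0.5542 -0.0847] 0.0203
side 0.165 89 [ 0.554  -0.0849] 0.0224
side 0.18 116 [ 0.5535 -0.0852] 0.0244
```

Call:
arm_command:
  deltas:
    - {"xyz": [0, 0.1, 1.5], "turn": 0, "jaw": 120}
    - {"xyz": [0, 0.1, 3], "turn": 0, "jaw": 120}
    - {"xyz": [0, 0.1, 4.5], "turn": 0, "jaw": 120}
    - {"xyz": [0, 0.1, 5.5], "turn": 0, "jaw": 120}
    - {"xyz": [0, 0.1, 6], "turn": 0, "jaw": 120}

```text
clock: 8.15
position: [0.5519, -0.0828, 0.1458]
ee_rot: [-0.615, -3.074, 0.005]
force: [0.1, 0.6, -1.2]
width: 0.715
```

```bash
python3 g.py .5538 -.082 .144
```

```text
t8.15 pos [ 0.5519 -0.0828  0.1458] yaw_y 67.4 F [ 0.1  0.6 -1.2] w 65.8 mm j [-0.13  0.42  0.24  1.85 -0.12  0.9   1.35]
[0.5538, -0.082, 0.144] ->cm [-0.14  0.14  0.18]
```

Call:
arm_command:
  deltas:
    - {"xyz": [-0.1, 0.1, 0.1], "turn": 0, "jaw": 120}
    - {"xyz": [-0.1, 0.1, 0.2], "turn": 0, "jaw": 120}
    - {"xyz": [-0.1, 0.1, 0.3], "turn": 0, "jaw": 120}

```text
clock: 8.4
position: [0.5539, -0.0826, 0.1435]
ee_rot: [-0.615, -3.075, 0.005]
force: [-2.5, 0.2, 6.4]
width: 0.713
```

```bash
python3 g.py .5538 -.082 .144
```

```text
t8.40 pos [ 0.5539 -0.0826  0.1435] yaw_y 67.4 F [-2.5  0.2  6.4] w 65.6 mm j [-0.13  0.42  0.24  1.85 -0.12  0.9   1.35]
[0.5538, -0.082, 0.144] ->cm [ 0.03  0.05 -0.05]
```

Seated at expected height with contact. Release and rise.

Call:
arm_command:
  deltas:
    - {"xyz": [0, 0, 0], "turn": 0, "jaw": 40}
    - {"xyz": [0, 0, 0], "turn": 0, "jaw": 0}
    - {"xyz": [0, 0, 0], "turn": 0, "jaw": 0}
    - {"xyz": [0, 0, -1], "turn": 0, "jaw": 0}
    - {"xyz": [0, 0, -4], "turn": 0, "jaw": 0}

```text
clock: 8.82
position: [0.5516, -0.082, 0.1811]
ee_rot: [-0.614, -3.068, 0.006]
force: [0.6, 0.2, -0.9]
width: 0.989
```

Call:
arm_command:
  deltas:
    - {"xyz": [0, 0, -4], "turn": 0, "jaw": 0}
    - {"xyz": [0, 0, -7], "turn": 0, "jaw": 0}
    - {"xyz": [0, 0, -7], "turn": 0, "jaw": 0}

```text
clock: 9.07
position: [0.5557, -0.0824, 0.2583]
ee_rot: [-0.616, -3.078, 0.004]
force: [0.9, -0.6, 0.4]
width: 1.001
```

```bash
python3 g.py .4218 -.2978 .2; python3 - <<'E'
from cell import get_image
from h import *
d=get_image("side");np.savez("side5.npz",**d);P=pts(d)
rims(P,[("n1",.554,-.0815,.137,.033),("n2",.554,-.0815,.173,.033),("cap",.42,-.297,.122,.015)],.005)
f=d["frame"][150:350,230:430,::-1];cv2.imwrite("pics/s5.png",cv2.resize(f,None,fx=3,fy=3))
E
```

```text
t9.07 pos [ 0.5557 -0.0824  0.2583] yaw_y 67.4 F [ 0.9 -0.6  0.4] w 92.1 mm j [-0.15  0.31  0.27  1.7  -0.09  1.15  1.32]
[0.4218, -0.2978, 0.2] ->cm [  4.05 -25.01   5.9 ]
n1 149 c [ 0.5531 -0.0845] r 0.0301
n2 120 c [ 0.5544 -0.0832] r 0.0316
cap 149 c [ 0.4229 -0.2984] r [0.0146 0.0157]
```

View pics/s5.png

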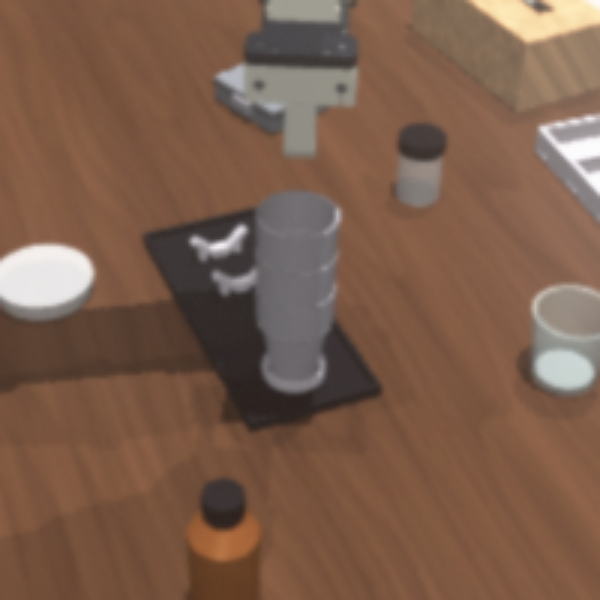

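Call:
arm_command:
  deltas:
    - {"xyz": [0.6, -4, 0.5], "turn": 7, "jaw": 0}
    - {"xyz": [1.3, -8, 1.5], "turn": 14, "jaw": 0}
    - {"xyz": [2, -12, 2.5], "turn": 21, "jaw": 0}
    - {"xyz": [2.6, -16, 3.5], "turn": 28, "jaw": 0}
    - {"xyz": [3.2, -19, 4.5], "turn": 35, "jaw": 0}

```text
clock: 9.53
position: [0.4492, -0.248, 0.211]
ee_rot: [-1.523, -2.742, 0.008]
force: [1.1, -0.3, -0.0]
width: 1.001
```

```bash
python3 g.py .4218 -.2978 .16
```

```text
t9.53 pos [ 0.4492 -0.248   0.211 ] yaw_y 31.9 F [ 1.1 -0.3 -0. ] w 92.1 mm j [ 0.04  0.28  0.46  1.89 -0.14  1.01  1.11]
[0.4218, -0.2978, 0.16] ->cm [-2.79 -4.93  5.13]
```

Call:
arm_command:
  deltas:
    - {"xyz": [-1, -1.8, 1], "turn": 7, "jaw": 0}
    - {"xyz": [-2, -3.5, 2.5], "turn": 14, "jaw": 0}
    - {"xyz": [-2.6, -4.7, 4], "turn": 21, "jaw": 0}
    - {"xyz": [-2.8, -4.9, 5], "turn": 27, "jaw": 0}
    - {"xyz": [-2.8, -4.9, 5], "turn": 29, "jaw": 0}

```text
clock: 9.95
position: [0.4199, -0.298, 0.1592]
ee_rot: [-2.17, -2.263, 0.012]
force: [0.2, 0.8, 0.3]
width: 1.001
```

```bash
python3 g.py .4218 -.2978 .098
```

```text
t9.95 pos [ 0.4199 -0.298   0.1592] yaw_y 2.4 F [0.2 0.8 0.3] w 92.1 mm j [ 0.08  0.36  0.57  1.95 -0.24  0.9   0.81]
[0.4218, -0.2978, 0.098] ->cm [0.02 0.25 6.12]
```

Call:
arm_command:
  deltas:
    - {"xyz": [0, 0.2, 2], "turn": 0, "jaw": 0}
    - {"xyz": [0, 0.2, 4], "turn": 0, "jaw": 0}
    - {"xyz": [0, 0.2, 6], "turn": 0, "jaw": 0}
    - {"xyz": [0, 0.2, 6.1], "turn": 0, "jaw": 0}
    - {"xyz": [0, 0.2, 6.1], "turn": 0, "jaw": 0}

```text
clock: 10.37
position: [0.4203, -0.2975, 0.0975]
ee_rot: [-2.168, -2.261, 0.013]
force: [0.3, -0.3, 0.9]
width: 0.999
```

```bash
python3 g.py .4218 -.2978 .098
```

```text
t10.37 pos [ 0.4203 -0.2975  0.0975] yaw_y 2.4 F [ 0.3 -0.3  0.9] w 91.9 mm j [ 0.12  0.45  0.52  2.01 -0.31  0.77  0.87]
[0.4218, -0.2978, 0.098] ->cm [-0.04  0.15 -0.05]
```

Call:
arm_command:
  deltas:
    - {"xyz": [0, 0.15, 0], "turn": -0.6, "jaw": 130}
    - {"xyz": [0, 0.15, 0], "turn": -0.6, "jaw": 150}
    - {"xyz": [0, 0.15, 0], "turn": -0.6, "jaw": 150}
    - {"xyz": [0, 0.15, 0], "turn": -0.6, "jaw": 150}
    - {"xyz": [0, 0.15, 0], "turn": -0.6, "jaw": 150}
  force: 10

```text
clock: 10.78
position: [0.4221, -0.2975, 0.0981]
ee_rot: [-2.157, -2.273, 0.013]
force: [-0.3, 0.2, -1.1]
width: 0.684
```

```bash
python3 g.py .4218 -.2978 .098; python3 - <<'E'
from cell import get_image
from h import *
d=get_image("side");np.savez("side6.npz",**d)
f=d["frame"][220:380,220:400,::-1];cv2.imwrite("pics/s6.png",cv2.resize(f,None,fx=4,fy=3.75))
d=get_image("top");np.savez("top6.npz",**d)
E
```

```text
t10.78 pos [ 0.4221 -0.2975  0.0981] yaw_y 3.0 F [-0.3  0.2 -1.1] w 63.0 mm j [ 0.12  0.45  0.52  2.01 -0.31  0.77  0.88]
[0.4218, -0.2978, 0.098] ->cm [-0.03 -0.03  0.01]
```

View pics/s6.png

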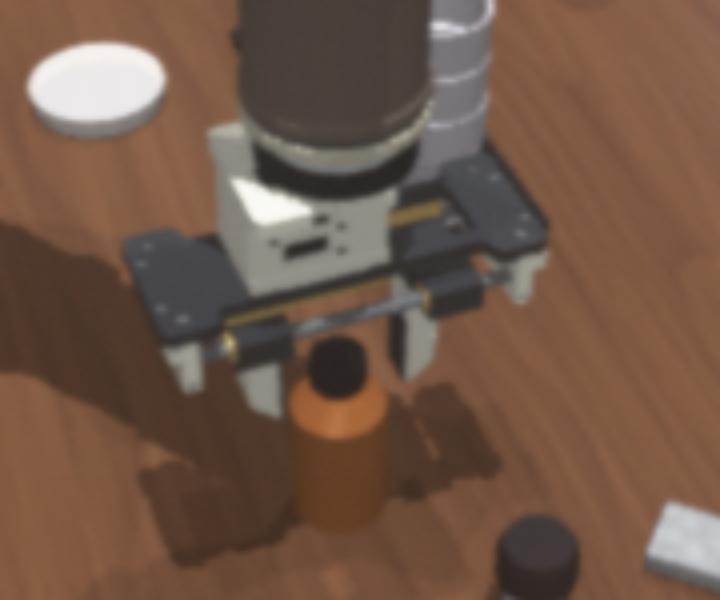

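Call:
arm_command:
  deltas:
    - {"xyz": [0, 0, 0], "turn": 0, "jaw": 200}
    - {"xyz": [0, 0, 0], "turn": 0, "jaw": 200}
    - {"xyz": [0, 0, 0], "turn": 0, "jaw": 200}
    - {"xyz": [0, 0, 0], "turn": 0, "jaw": 200}
    - {"xyz": [0, 0, 0], "turn": 0, "jaw": 200}

```text
clock: 11.3
position: [0.4222, -0.2974, 0.0978]
ee_rot: [-2.157, -2.273, 0.012]
force: [1.0, -0.4, -0.8]
width: 0.311
```

Call:
arm_command:
  deltas:
    - {"xyz": [0, 0, 0], "turn": 0, "jaw": 200}
    - {"xyz": [0, 0, 0], "turn": 0, "jaw": 200}
    - {"xyz": [0, 0, 0], "turn": 0, "jaw": 200}

```text
clock: 11.55
position: [0.4223, -0.2974, 0.0978]
ee_rot: [-2.156, -2.273, 0.013]
force: [1.3, 0.8, -0.7]
width: 0.309
```

```bash
python3 g.py .4218 -.2978 .098
```

```text
t11.55 pos [ 0.4223 -0.2974  0.0978] yaw_y 3.0 F [ 1.3  0.8 -0.7] w 28.5 mm j [ 0.12  0.45  0.52  2.01 -0.31  0.77  0.88]
[0.4218, -0.2978, 0.098] ->cm [-0.04 -0.05 -0.02]
```

Call:
arm_command:
  deltas:
    - {"xyz": [0, 0, 0], "turn": 0, "jaw": 200}
    - {"xyz": [0, 0, -1], "turn": 0, "jaw": 200}
    - {"xyz": [0, 0, -2.5], "turn": 0, "jaw": 200}
    - {"xyz": [0, 0, -4], "turn": 0, "jaw": 200}
    - {"xyz": [0, 0, -5.2], "turn": 0, "jaw": 200}
  force: 25

```text
clock: 11.97
position: [0.4225, -0.2975, 0.1511]
ee_rot: [-2.157, -2.272, 0.013]
force: [0.4, 0.7, -3.3]
width: 0.31
```

```bash
python3 g.py .43 -.2 .15 .43 0 .15
```

```text
t11.97 pos [ 0.4225 -0.2975  0.1511] yaw_y 3.0 F [ 0.4  0.7 -3.3] w 28.5 mm j [ 0.08  0.38  0.56  1.95 -0.25  0.89  0.82]
[0.43, -0.2, 0.15] ->cm [9.7  1.26 0.1 ]
[0.43, 0.0, 0.15] ->cm [29.67  2.3   0.11]
```

Bottle lifted (−3 N incl. its weight).

Call:
arm_command:
  deltas:
    - {"xyz": [1.5, 0.2, 0], "turn": 0, "jaw": 200}
    - {"xyz": [4, 0.5, 0], "turn": 0, "jaw": 200}
    - {"xyz": [7, 0.9, 0], "turn": 0, "jaw": 200}
    - {"xyz": [10, 1.2, 0], "turn": 0, "jaw": 200}
    - {"xyz": [13, 1.3, 0], "turn": 0, "jaw": 200}

```text
clock: 12.38
position: [0.4285, -0.1659, 0.1515]
ee_rot: [-2.158, -2.271, 0.013]
force: [0.4, -0.2, -2.7]
width: 0.309
```

```bash
python3 g.py .43 0.005 .15
```

```text
t12.38 pos [ 0.4285 -0.1659  0.1515] yaw_y 2.9 F [ 0.4 -0.2 -2.7] w 28.5 mm j [-0.19  0.28  0.55  2.08 -0.19  0.84  0.52]
[0.43, 0.005, 0.15] ->cm [17.06  1.03  0.15]
```

Call:
arm_command:
  deltas:
    - {"xyz": [3, 0.2, 0], "turn": 0, "jaw": 200}
    - {"xyz": [6.5, 0.5, 0], "turn": 0, "jaw": 200}
    - {"xyz": [10, 0.9, 0], "turn": 0, "jaw": 200}
    - {"xyz": [13.5, 1.4, 0], "turn": 0, "jaw": 200}
    - {"xyz": [16, 2.5, 0], "turn": 0, "jaw": 200}

```text
clock: 12.8
position: [0.4436, -0.0021, 0.1517]
ee_rot: [-2.155, -2.271, 0.014]
force: [0.0, -0.2, -3.2]
width: 0.309
```

```bash
python3 g.py .55 0.003 .15
```

```text
t12.80 pos [ 0.4436 -0.0021  0.1517] yaw_y 3.0 F [ 0.  -0.2 -3.2] w 28.4 mm j [-0.51  0.25  0.48  2.11 -0.16  0.83  0.12]
[0.55, 0.003, 0.15] ->cm [-0.06 10.65  0.02]
```

Call:
arm_command:
  deltas:
    - {"xyz": [0, 2, 0], "turn": 0, "jaw": 200}
    - {"xyz": [0, 5, 0], "turn": 0, "jaw": 200}
    - {"xyz": [0, 8, 0], "turn": 0, "jaw": 200}
    - {"xyz": [0, 10, 0], "turn": 0, "jaw": 200}
    - {"xyz": [0, 10.6, 0], "turn": 0, "jaw": 200}

```text
clock: 13.22
position: [0.5525, 0.0038, 0.1507]
ee_rot: [-2.155, -2.274, 0.013]
force: [-0.2, 0.5, -3.8]
width: 0.311
```

```bash
python3 g.py .55 0.003 .11;python3 - <<'E'
from cell import get_image
from h import *
for n in("side","top"):
    d=get_image(n);np.savez(n+"7.npz",**d);P=pts(d);f=d["frame"].astype(int)
    m=(f[...,0]>f[...,2]+50)&(P[...,2]>.04)&(P[...,2]<.15)&(np.hypot(P[...,0]-.55,P[...,1])<.06)
    m2=(m&(P[...,2]>.06)&(P[...,2]<.13));Q=P[m2];print(n,len(Q),Q.min(0).round(3),Q.max(0).round(3))
    for lo in(.06,.08,.1,.12):
        q=Q[(Q[:,2]>lo)&(Q[:,2]<lo+.02)]
        if len(q)>20: print(lo,len(q),*[np.round(v,4) for v in circ(q)])
    if n=="side":cv2.imwrite("pics/s7.png",cv2.resize(d["frame"][150:350,230:430,::-1],None,fx=3,fy=3))
E
```

```text
t13.22 pos [0.5525 0.0038 0.1507] yaw_y 3.1 F [-0.2  0.5 -3.8] w 28.6 mm j [-0.44  0.42  0.47  1.86 -0.23  0.92  0.19]
[0.55, 0.003, 0.11] ->cm [-0.07 -0.2   4.07]
side 77 [ 0.528 -0.019  0.06 ] [0.539 0.    0.129]
0.08 23 [ 0.5352 -0.0139] 0.0036
0.1 24 [ 0.5351 -0.0134] 0.0036Traceback (most recent call last):
  File "<stdin>", line 6, in <module>
    return umr_minimum(a, axis, None, out, keepdims, initial, where)
ValueError: zero-size array to reduction operation minimum which has no identity
```

View pics/s7.png

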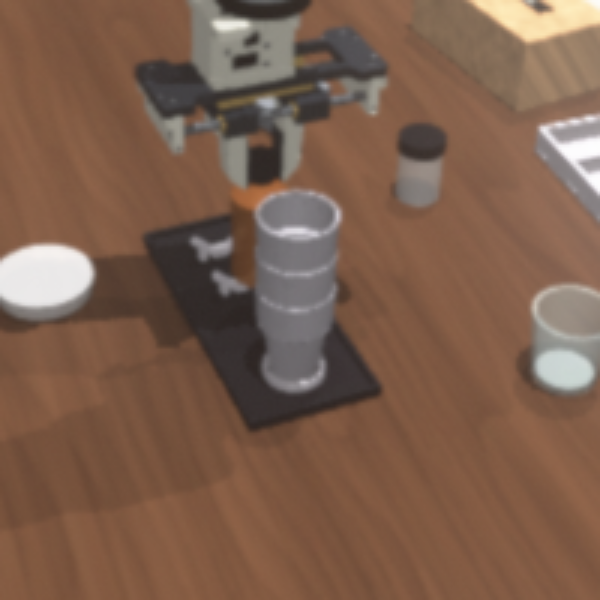

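```bash
cat >a.py <<'E'
import sys,numpy as np
from g import go
C=np.array([.5465,.0680]);e=np.array([-.0523,.9986]);ex=np.array([.9986,.0523])
def W(v,z,u=0): return [*(C+e*v/1000+ex*u/1000),z/1000]
def arc(t,L=104,h=18.4):
    t=np.radians(t);s,c=np.sin(t),np.cos(t);return W(-(32+25*c-L*s),h+25*s+L*c-16)
def st():
    from cell import observe
    p=observe()["position"];d=p[:2]-C;print("v %.1f u %.1f z %.1f"%(d@e*1000,d@ex*1000,p[2]*1000))
if __name__=="__main__":
    st();go(*[arc(float(x)) for x in sys.argv[1:]])
E
python3 - <<'E'
from a import *
st();go(W(-63,108))
E
```

```text
v -64.8 u 0.0 z 150.2
t13.32 pos [0.5499 0.0033 0.1502] yaw_y 3.0 F [-0.1 -0.2 -3.4] w 28.5 mm j [-0.44  0.42  0.47  1.87 -0.23  0.92  0.19]
[np.float64(0.5497949), np.float64(0.005088200000000001), 0.108] ->cm [0.18 0.06 4.22]
```

Call:
arm_command:
  deltas:
    - {"xyz": [0.1, 0, 1], "turn": 0, "jaw": 200}
    - {"xyz": [0.1, 0, 2.2], "turn": 0, "jaw": 200}
    - {"xyz": [0.1, 0, 3.4], "turn": 0, "jaw": 200}
    - {"xyz": [0.1, 0, 4.1], "turn": 0, "jaw": 200}
    - {"xyz": [0.1, 0, 4.1], "turn": 0, "jaw": 200}

```text
clock: 13.73
position: [0.5469, 0.0042, 0.1076]
ee_rot: [-2.154, -2.269, 0.019]
force: [-0.8, 0.5, -2.7]
width: 0.308
```

```bash
python3 a.py 0 4 8 12 16 20
```

```text
v -63.7 u -2.9 z 107.6
t13.73 pos [0.5469 0.0042 0.1076] yaw_y 3.0 F [-0.8  0.5 -2.7] w 28.4 mm j [-0.43  0.47  0.44  1.91 -0.27  0.83  0.21]
[np.float64(0.5494811), np.float64(0.0110798), np.float64(0.10640000000000001)] ->cm [0.67 0.3  0.12]
[np.float64(0.5490984955837257), np.float64(0.018385130212075378), np.float64(0.10789057307062486)] ->cm [ 1.4   0.29 -0.03]
[np.float64(0.5487113851691376), np.float64(0.02577649656021371), np.float64(0.10886720667312495)] ->cm [ 2.14  0.29 -0.13]
[np.float64(0.5483216547192635), np.float64(0.03321788905054445), np.float64(0.10932514274675978)] ->cm [ 2.89  0.29 -0.17]
[np.float64(0.5479312029616795), np.float64(0.04067305396686083), np.float64(0.10926215027301014)] ->cm [ 3.64  0.29 -0.17]
[np.float64(0.5475419321381005), np.float64(0.04810567049508113), np.float64(0.1086785361448762)] ->cm [ 4.38  0.29 -0.11]
```

Call:
arm_command:
  deltas:
    - {"xyz": [0.3, 0.3, 0.1], "turn": 0, "jaw": 200}
    - {"xyz": [0.6, 0.3, 0.1], "turn": 0, "jaw": 200}
    - {"xyz": [1.0, 0.3, 0.1], "turn": 0, "jaw": 200}
    - {"xyz": [1.4, 0.3, 0], "turn": 0, "jaw": 200}
    - {"xyz": [1.8, 0.3, -0.1], "turn": 0, "jaw": 200}
  force: 8

```text
clock: 14.15
position: [0.5492, 0.0229, 0.109]
ee_rot: [-2.154, -2.27, 0.018]
force: [-0.2, 0.0, -3.0]
width: 0.312
```

```bash
python3 a.py 8 12 16 20 24; python3 - <<'E'
from cell import get_image
from h import *
for n in("side","top"):
    d=get_image(n)
    if n=="side":cv2.imwrite("pics/s8.png",cv2.resize(d["frame"][170:330,230:390,::-1],None,fx=3.5,fy=3.5))
    else:cv2.imwrite("pics/t8.png",cv2.resize(d["frame"][170:330,220:400,::-1],None,fx=3.5,fy=3.5))
E
```

```text
v -45.2 u 0.4 z 109.0
t14.15 pos [0.5492 0.0229 0.109 ] yaw_y 3.0 F [-0.2  0.  -3. ] w 28.7 mm j [-0.46  0.47  0.44  1.91 -0.27  0.84  0.18]
[np.float64(0.5487113851691376), np.float64(0.02577649656021371), np.float64(0.10886720667312495)] ->cm [ 0.29 -0.04  0.02]
[np.float64(0.5483216547192635), np.float64(0.03321788905054445), np.float64(0.10932514274675978)] ->cm [ 1.04 -0.04 -0.03]
[np.float64(0.5479312029616795), np.float64(0.04067305396686083), np.float64(0.10926215027301014)] ->cm [ 1.78 -0.04 -0.02]
[np.float64(0.5475419321381005), np.float64(0.04810567049508113), np.float64(0.1086785361448762)] ->cm [ 2.53 -0.03  0.04]
[np.float64(0.5471557387368498), np.float64(0.05547952767460386), np.float64(0.1075771436717255)] ->cm [ 3.27 -0.03  0.15]
```

View pics/s8.png

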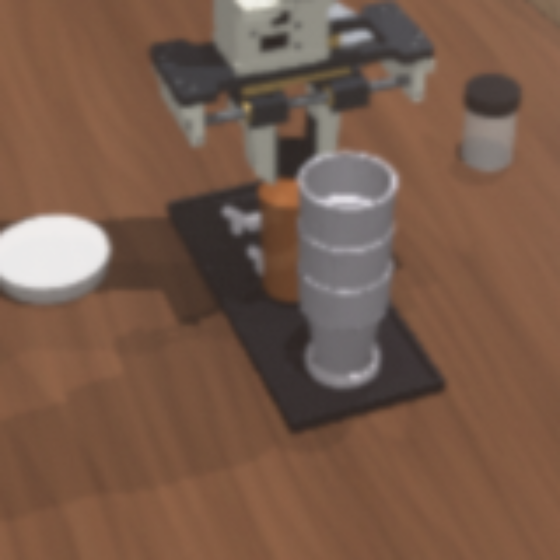

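View pics/t8.png

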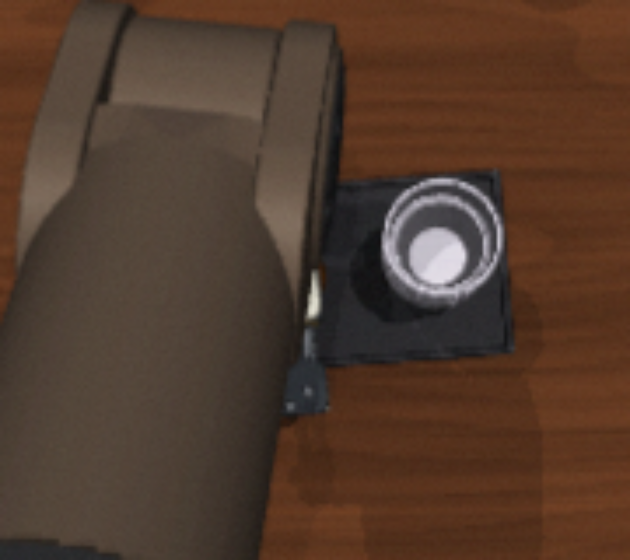

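Call:
arm_command:
  deltas:
    - {"xyz": [0.7, 0, 0], "turn": 0, "jaw": 200}
    - {"xyz": [1.3, 0, 0], "turn": 0, "jaw": 200}
    - {"xyz": [1.9, 0, 0], "turn": 0, "jaw": 200}
    - {"xyz": [2.5, 0, 0], "turn": 0, "jaw": 200}
    - {"xyz": [2.9, 0, 0.1], "turn": 0, "jaw": 200}

```text
clock: 14.67
position: [0.5477, 0.0536, 0.1081]
ee_rot: [-2.151, -2.272, 0.017]
force: [-0.1, -1.4, -0.4]
width: 0.313
```

```bash
python3 a.py 24 28 32 36 40 45; python3 - <<'E'
from cell import get_image
from h import *
d=get_image("side");np.savez("side9.npz",**d)
cv2.imwrite("pics/s9.png",cv2.resize(d["frame"][170:330,230:390,::-1],None,fx=3.5,fy=3.5))
E
```

```text
v -14.4 u 0.5 z 108.1
t14.67 pos [0.5477 0.0536 0.1081] yaw_y 3.1 F [-0.1 -1.4 -0.4] w 28.8 mm j [-0.51  0.48  0.44  1.91 -0.27  0.84  0.13]
[np.float64(0.5471557387368498), np.float64(0.05547952767460386), np.float64(0.1075771436717255)] ->cm [ 0.19 -0.05  0.06]
[np.float64(0.546774504253358), np.float64(0.06275870081446791), np.float64(0.10596333872697568)] ->cm [ 0.92 -0.04  0.22]
[np.float64(0.5464000860237073), np.float64(0.06990772651483579), np.float64(0.10384498360609842)] ->cm [ 1.64 -0.04  0.43]
[np.float64(0.5460343081758761), np.float64(0.07689177544111286), np.float64(0.10123239872230635)] ->cm [ 2.33 -0.03  0.7 ]
[np.float64(0.545678952742771), np.float64(0.08367682200896445), np.float64(0.09813831232653719)] ->cm [ 3.01 -0.02  1.01]
[np.float64(0.5452520469121716), np.float64(0.09182802970373802), np.float64(0.09361677477306464)] ->cm [ 3.83 -0.01  1.46]
```

View pics/s9.png

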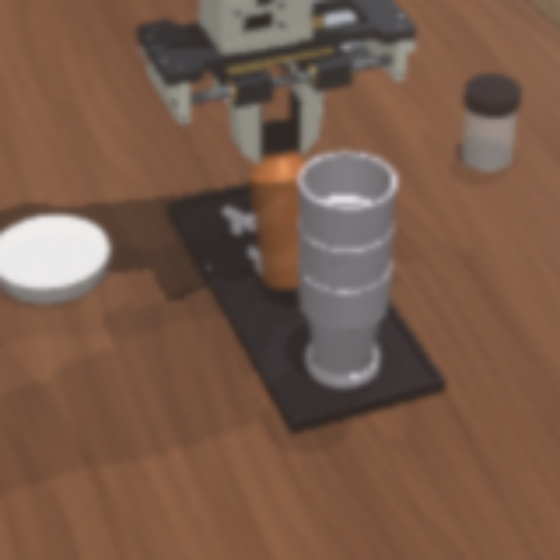

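Bottle is leaning (body runs from (285,275) to the cap at (283,140), tilted away); contact force −1.4 N in y. The pivot works; continue.

Call:
arm_command:
  deltas:
    - {"xyz": [0.8, 0, 0.1], "turn": 0, "jaw": 200}
    - {"xyz": [1.5, 0, 0.3], "turn": 0, "jaw": 200}
    - {"xyz": [2.2, 0, 0.6], "turn": 0, "jaw": 200}
    - {"xyz": [2.9, 0, 0.9], "turn": 0, "jaw": 200}
    - {"xyz": [3.4, 0, 1.2], "turn": 0, "jaw": 200}

```text
clock: 15.13
position: [0.5454, 0.0896, 0.0955]
ee_rot: [-2.149, -2.273, 0.017]
force: [0.4, -0.1, -0.9]
width: 0.31
```

```bash
python3 a.py 40 45 50 55 60 65; python3 - <<'E'
from cell import get_image
from h import *
d=get_image("side");np.savez("side10.npz",**d)
cv2.imwrite("pics/s10.png",cv2.resize(d["frame"][170:330,230:390,::-1],None,fx=3.5,fy=3.5))
E
```

```text
v 21.6 u 0.0 z 95.5
t15.13 pos [0.5454 0.0896 0.0955] yaw_y 3.2 F [ 0.4 -0.1 -0.9] w 28.5 mm j [-0.56  0.5   0.43  1.91 -0.28  0.81  0.07]
[np.float64(0.545678952742771), np.float64(0.08367682200896445), np.float64(0.09813831232653719)] ->cm [-0.59 -0.01 -0.26]
[np.float64(0.5452520469121716), np.float64(0.09182802970373802), np.float64(0.09361677477306464)] ->cm [0.22 0.   0.19]
[np.float64(0.5448473758646524), np.float64(0.09955469333763113), np.float64(0.08840102248537456)] ->cm [1.   0.01 0.72]
[np.float64(0.5444680193912323), np.float64(0.10679800833490281), np.float64(0.0825307504877336)] ->cm [1.72 0.03 1.3 ]
[np.float64(0.5441168646237357), np.float64(0.1135028486947906), np.float64(0.07605063509461098)] ->cm [2.39 0.04 1.95]
[np.float64(0.5437965840619762), np.float64(0.1196181865336625), np.float64(0.06900999389694898)] ->cm [3.   0.05 2.66]
```

View pics/s10.png

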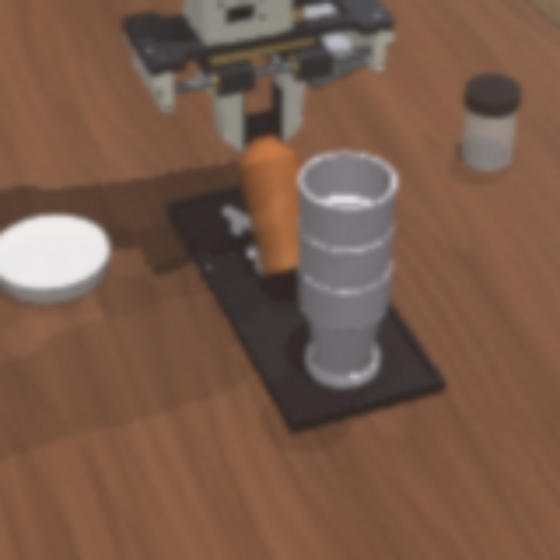

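Tilt proceeding (foot at (278,268), shoulder at (268,150)). Continue the arc to about 65°.

Call:
arm_command:
  deltas:
    - {"xyz": [0.6, 0, 0.4], "turn": 0, "jaw": 200}
    - {"xyz": [1.2, 0, 0.8], "turn": 0, "jaw": 200}
    - {"xyz": [1.8, 0, 1.4], "turn": 0, "jaw": 200}
    - {"xyz": [2.4, 0, 2.0], "turn": 0, "jaw": 200}
    - {"xyz": [2.8, 0, 2.4], "turn": 0, "jaw": 200}

```text
clock: 15.6
position: [0.5427, 0.1193, 0.07]
ee_rot: [-2.146, -2.274, 0.019]
force: [1.4, -2.4, -1.7]
width: 0.31
```

```bash
python3 a.py 65 70 75 80 85 90; python3 - <<'E'
from cell import get_image
from h import *
d=get_image("side");np.savez("side11.npz",**d)
cv2.imwrite("pics/s11.png",cv2.resize(d["frame"][170:330,230:390,::-1],None,fx=3.5,fy=3.5))
E
```

```text
v 51.4 u -1.2 z 70.0
t15.60 pos [0.5427 0.1193 0.07  ] yaw_y 3.3 F [ 1.4 -2.4 -1.7] w 28.5 mm j [-0.6   0.54  0.41  1.92 -0.31  0.76  0.04]
[np.float64(0.5437965840619762), np.float64(0.1196181865336625), np.float64(0.06900999389694898)] ->cm [0.02 0.12 0.1 ]
[np.float64(0.5435096152344195), np.float64(0.1250974804380227), np.float64(0.061462410425517276)] ->cm [0.57 0.13 0.86]
[np.float64(0.54325814214712), np.float64(0.129899029672771), np.float64(0.053465326347888864)] ->cm [1.05 0.15 1.66]
[np.float64(0.5430440786621155), np.float64(0.13398629154897615), np.float64(0.045079604302665964)] ->cm [1.46 0.17 2.5 ]
[np.float64(0.542869053931782), np.float64(0.13732815953580413), np.float64(0.03636906469805008)] ->cm [1.79 0.19 3.37]
[np.float64(0.5427344), np.float64(0.1398992), np.float64(0.027400000000000004)] ->cm [2.04 0.21 4.27]
```

View pics/s11.png

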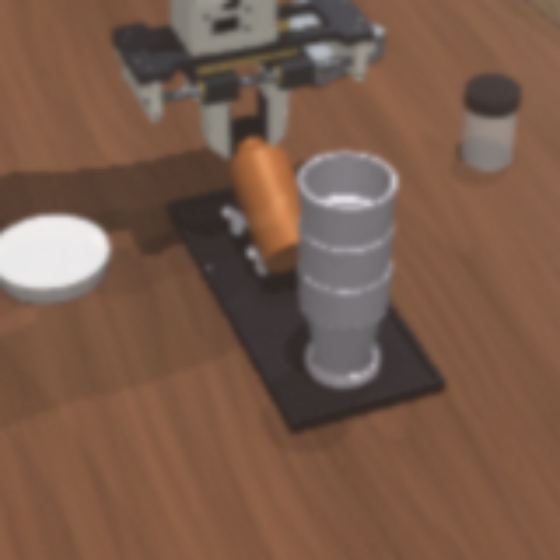

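Call:
arm_command:
  deltas:
    - {"xyz": [0.4, 0.1, 0.6], "turn": 0, "jaw": 200}
    - {"xyz": [0.8, 0.1, 1.2], "turn": 0, "jaw": 200}
    - {"xyz": [1.1, 0.1, 1.8], "turn": 0, "jaw": 200}
    - {"xyz": [1.4, 0.2, 2.4], "turn": 0, "jaw": 200}
    - {"xyz": [1.6, 0.2, 2.9], "turn": 0, "jaw": 200}

```text
clock: 16.07
position: [0.5425, 0.1362, 0.0396]
ee_rot: [-2.144, -2.274, 0.02]
force: [-0.4, -2.1, -0.9]
width: 0.311
```

```bash
python3 a.py 80 85 90; python3 - <<'E'
from cell import get_image
from h import *
d=get_image("side");np.savez("side12.npz",**d)
cv2.imwrite("pics/s12.png",cv2.resize(d["frame"][170:330,230:390,::-1],None,fx=3.5,fy=3.5))
E
```

```text
v 68.4 u -0.4 z 39.6
t16.07 pos [0.5425 0.1362 0.0396] yaw_y 3.4 F [-0.4 -2.1 -0.9] w 28.6 mm j [-0.61  0.59  0.38  1.93 -0.33  0.71  0.04]
[np.float64(0.5430440786621155), np.float64(0.13398629154897615), np.float64(0.045079604302665964)] ->cm [-0.23  0.03 -0.55]
[np.float64(0.542869053931782), np.float64(0.13732815953580413), np.float64(0.03636906469805008)] ->cm [0.11 0.05 0.33]
[np.float64(0.5427344), np.float64(0.1398992), np.float64(0.027400000000000004)] ->cm [0.36 0.07 1.22]
```

View pics/s12.png

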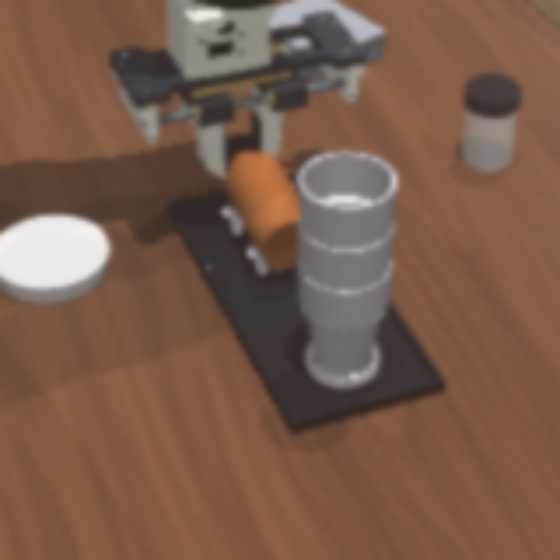

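```bash
cat >b.py <<'E'
from h import *
from a import C,e,ex
from cell import get_image
def meas(d):
    P=pts(d);f=d["frame"].astype(int)
    V=(P[...,:2]-C)@e*1000;U=(P[...,:2]-C)@ex*1000
    m=(f[...,0]>f[...,2]+60)&(f[...,0]>90)&(P[...,2]>.027)&(P[...,2]<.15)&(abs(U)<40)&(abs(V)<110)
    print(m.sum(),"v range",np.percentile(V[m],[0.5,2,98,99.5]).round(1))
    for a in range(-50,60,10):
        q=m&(V>=a)&(V<a+10)
        if q.sum()>8:
            A=np.c_[2*U[q],2*P[q][:,2]*1000,np.ones(q.sum())];b=U[q]**2+(P[q][:,2]*1000)**2
            s=np.linalg.lstsq(A,b,rcond=None)[0]
            print(a,q.sum(),"zmax %.1f"%(np.percentile(P[q][:,2],97)*1000),"u,z axis",s[:2].round(1),"r %.1f"%np.sqrt(max(0,s[2]+s[0]**2+s[1]**2)))
E
python3 - <<'E'
from b import *
meas(load("side12"))
E
```

```text
361 v range [-51.  -49.8  51.5  54.2]
-50 36 zmax 68.0 u,z axis [-4.7 52.2] r 14.9
-40 42 zmax 69.9 u,z axis [-2.2 48.4] r 19.5
-30 41 zmax 69.4 u,z axis [-2.6 48.2] r 20.1
-20 43 zmax 72.2 u,z axis [-1.1 49.5] r 20.4
-10 43 zmax 71.5 u,z axis [-1.2 50.5] r 20.4
0 39 zmax 72.8 u,z axis [-1.2 51.4] r 20.9
10 47 zmax 74.6 u,z axis [-0.9 51.5] r 21.7
20 39 zmax 75.7 u,z axis [-0.5 51.3] r 22.8
30 13 zmax 74.3 u,z axis [-0.8 54.1] r 20.3
50 10 zmax 64.4 u,z axis [ 0.6 53.5] r 10.5
```

Call:
arm_command:
  deltas:
    - {"xyz": [0.2, 0, 0.3], "turn": 0, "jaw": 200}
    - {"xyz": [0.4, 0, 0.6], "turn": 0, "jaw": 200}
    - {"xyz": [0.6, 0, 0.8], "turn": 0, "jaw": 200}
    - {"xyz": [0.7, 0.1, 1.0], "turn": 0, "jaw": 200}
    - {"xyz": [0.7, 0.1, 1.1], "turn": 0, "jaw": 200}

```text
clock: 16.53
position: [0.5422, 0.1442, 0.0278]
ee_rot: [-2.143, -2.274, 0.021]
force: [-2.3, 0.1, 2.4]
width: 0.311
```

```bash
python3 a.py; python3 - <<'E'
from b import *
d=get_image("side");np.savez("side13.npz",**d);meas(d)
cv2.imwrite("pics/s13.png",cv2.resize(d["frame"][170:330,230:390,::-1],None,fx=3.5,fy=3.5))
E
```

```text
v 76.4 u -0.3 z 27.8
t16.53 pos [0.5422 0.1442 0.0278] yaw_y 3.4 F [-2.3  0.1  2.4] w 28.6 mm j [-0.61  0.61  0.37  1.93 -0.34  0.69  0.03]
306 v range [-42.4 -40.3  43.3  54.1]
-40 38 zmax 71.1 u,z axis [-3.3 51.6] r 18.4
-30 37 zmax 70.3 u,z axis [-1.2 46.7] r 22.8
-20 38 zmax 70.1 u,z axis [-1.  47.6] r 21.9
-10 33 zmax 69.9 u,z axis [-1.1 46.7] r 22.8
0 37 zmax 69.0 u,z axis [-0.7 44.4] r 24.2
10 30 zmax 69.9 u,z axis [-0.6 46.9] r 21.8
20 39 zmax 68.7 u,z axis [-0.5 46.4] r 21.6
30 31 zmax 69.7 u,z axis [-0.9 46.4] r 21.6
40 13 zmax 67.8 u,z axis [ 0.3 45.2] r 21.6
```

View pics/s13.png

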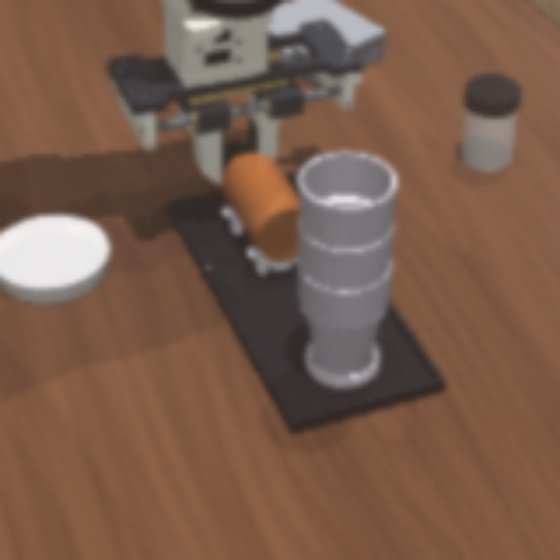

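Call:
arm_command:
  deltas:
    - {"xyz": [0, 0, -0.1], "turn": 0, "jaw": 200}
    - {"xyz": [0, 0, -0.1], "turn": 0, "jaw": 200}
    - {"xyz": [0, 0, -0.1], "turn": 0, "jaw": 165}
    - {"xyz": [0, 0, -0.1], "turn": 0, "jaw": 150}
    - {"xyz": [0, 0, -0.1], "turn": 0, "jaw": 110}
  force: 5

```text
clock: 17.0
position: [0.5425, 0.1446, 0.029]
ee_rot: [-2.142, -2.275, 0.02]
force: [0.8, 0.4, -0.2]
width: 0.44
```

```bash
python3 a.py; python3 - <<'E'
from b import *
d=get_image("side");np.savez("side14.npz",**d);meas(d)
E
```

```text
v 76.7 u 0.0 z 29.0
t17.00 pos [0.5425 0.1446 0.029 ] yaw_y 3.4 F [ 0.8  0.4 -0.2] w 40.5 mm j [-0.61  0.6   0.37  1.93 -0.34  0.69  0.03]
321 v range [-42.7 -41.2  43.4  65.1]
-50 13 zmax 70.6 u,z axis [-8.5 56.8] r 12.1
-40 42 zmax 70.2 u,z axis [-3.6 51.9] r 16.8
-30 35 zmax 69.0 u,z axis [-1.6 47.1] r 21.1
-20 38 zmax 69.0 u,z axis [-1.6 48.1] r 20.5
-10 38 zmax 69.5 u,z axis [-0.4 45.1] r 22.9
0 38 zmax 69.4 u,z axis [-0.6 47.5] r 21.4
10 31 zmax 68.0 u,z axis [-0.5 45. ] r 22.9
20 36 zmax 68.3 u,z axis [-1.  45.7] r 22.3
30 35 zmax 68.9 u,z axis [-1. 47.] r 20.9
40 11 zmax 67.1 u,z axis [ 0.2 43.6] r 23.6
```

Call:
arm_command:
  deltas:
    - {"xyz": [0, 0, 0], "turn": 0, "jaw": 60}
    - {"xyz": [0, 0, 0], "turn": 0, "jaw": 60}
    - {"xyz": [0, 0, -1.5], "turn": 0, "jaw": 60}
    - {"xyz": [0, 0, -4.5], "turn": 0, "jaw": 60}
    - {"xyz": [0, 0, -8.5], "turn": 0, "jaw": 60}

```text
clock: 17.47
position: [0.5423, 0.1439, 0.1127]
ee_rot: [-2.141, -2.273, 0.028]
force: [0.9, 0.6, 0.1]
width: 0.76
```

Call:
arm_command:
  deltas:
    - {"xyz": [3, 0, -4], "turn": 0, "jaw": 0}
    - {"xyz": [7, 0, -8], "turn": 0, "jaw": 0}
    - {"xyz": [11, 0, -12], "turn": 0, "jaw": 0}
    - {"xyz": [15, 0, -12], "turn": 0, "jaw": 0}
    - {"xyz": [19, 0, -12], "turn": 0, "jaw": 0}

```text
clock: 17.88
position: [0.5368, 0.3085, 0.2325]
ee_rot: [-2.144, -2.272, 0.02]
force: [1.9, 0.2, -0.4]
width: 0.994
```

Call:
arm_command:
  deltas:
    - {"xyz": [3, -2, 0], "turn": 0, "jaw": 0}
    - {"xyz": [6, -4, 0], "turn": 0, "jaw": 0}
    - {"xyz": [9, -6, 0], "turn": 0, "jaw": 0}
    - {"xyz": [11, -7, 0], "turn": 0, "jaw": 0}
    - {"xyz": [11, -7, 0], "turn": 0, "jaw": 0}

```text
clock: 18.3
position: [0.4558, 0.4205, 0.2339]
ee_rot: [-2.132, -2.279, 0.02]
force: [-0.8, 0.3, 0.4]
width: 0.998
```

```bash
python3 a.py; python3 - <<'E'
from b import *
for n in("side","top"):
    d=get_image(n);np.savez(n+"15.npz",**d);print(n);meas(d)
    rims(pts(d),[("n1",.554,-.0815,.137,.033),("n2",.554,-.0815,.173,.033)],.005)
    f=d["frame"][...,::-1]
    f=f[170:330,230:390] if n=="side" else f[190:310,220:380]
    cv2.imwrite(f"pics/{n}15.png",cv2.resize(f,None,fx=4,fy=4,interpolation=cv2.INTER_CUBIC)[:600])
    cv2.imwrite(f"pics/{n}15f.png",d["frame"][...,::-1])
E
```

```text
v 356.8 u -72.1 z 233.9
t18.30 pos [0.4558 0.4205 0.2339] yaw_y 3.8 F [-0.8  0.3  0.4] w 91.8 mm j [-1.11  0.45  0.43  1.59 -0.22  1.17 -0.56]
side
321 v range [-42.1 -41.1  42.1  50.6]
-50 10 zmax 69.8 u,z axis [-3.8 63.1] r 7.8
-40 38 zmax 69.2 u,z axis [-2.7 48.9] r 19.1
-30 38 zmax 68.8 u,z axis [-1.9 48.1] r 20.5
-20 37 zmax 68.9 u,z axis [-1.4 46.5] r 21.6
-10 40 zmax 70.3 u,z axis [-1.2 46.5] r 21.9
0 38 zmax 70.2 u,z axis [-0.5 45.3] r 22.9
10 36 zmax 69.7 u,z axis [-0.7 47. ] r 21.5
20 30 zmax 68.7 u,z axis [-0.4 46.5] r 21.9
30 38 zmax 68.4 u,z axis [-0.6 45.1] r 22.4
40 14 zmax 68.1 u,z axis [ 0.2 43.8] r 23.4
n1 161 c [ 0.5537 -0.0842] r 0.0303
n2 122 c [ 0.5541 -0.0835] r 0.0315
top
867 v range [-39.3 -38.2  57.2  61.3]
-40 95 zmax 70.0 u,z axis [-1.5 51.1] r 18.3
-30 96 zmax 70.2 u,z axis [-1.7 46.9] r 21.8
-20 95 zmax 70.1 u,z axis [-1.2 47. ] r 21.9
-10 87 zmax 69.7 u,z axis [-0.9 46. ] r 22.5
0 94 zmax 69.6 u,z axis [-1.  47.7] r 21.0
10 90 zmax 69.7 u,z axis [-1.  47.4] r 21.3
20 93 zmax 70.1 u,z axis [-1.1 47.8] r 20.9
30 95 zmax 70.0 u,z axis [-1.  48.1] r 20.5
40 74 zmax 69.6 u,z axis [-1.  49.6] r 18.6
50 39 zmax 61.4 u,z axis [-2.1 55.1] r 7.3
n1 226 c [ 0.5522 -0.0808] r 0.0278
n2 145 c [ 0.5534 -0.0811] r 0.0314
```

View pics/side15f.png

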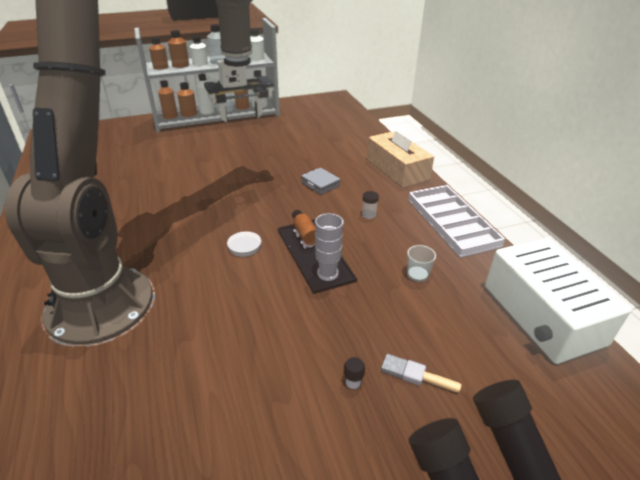

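View pics/top15.png

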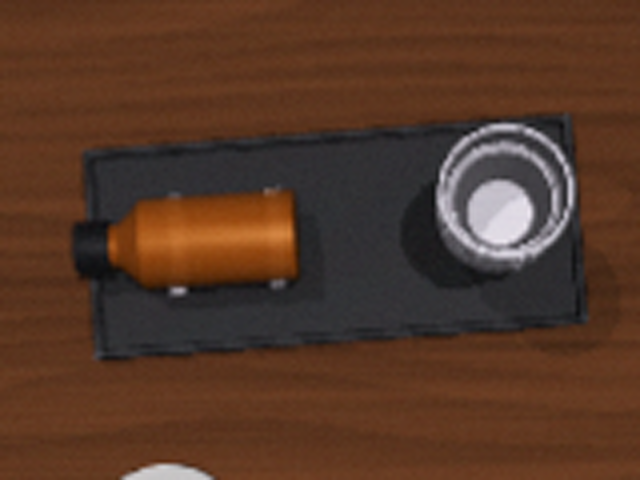

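```bash
python3 - <<'E'
from b import *
for n in("side","top"):
    d=load(n+"15");d0=load(n+"0");P=pts(d);P0=pts(d0);f=d["frame"].astype(int)
    vu=lambda P:((P[...,:2]-C)@e*1000,(P[...,:2]-C)@ex*1000,P[...,2]*1000)
    V,U,Z=vu(P0)
    for c in(-28,28):
        m=(abs(V-c)<12)&(abs(U)<30)&(Z>26)&(Z<36);print(n,"saddle",c,m.sum(),"v mean %.1f"%V[m].mean(),V[m].min().round(1),V[m].max().round(1))
    V,U,Z=vu(P)
    m=(f[...,0]>f[...,2]+60)&(Z>50)&(abs(U)<20)&(abs(V)<110)
    print(n,"body top pts v",np.percentile(V[m&(Z>62)],[0,1,99,100]).round(1),"foot zone",np.percentile(V[m],[0,1]).round(1))
    k=(f.max(2)<70)&(Z>38)&(Z<75)&(abs(U)<20)&(V>40)&(V<110)
    print(n,"cap v",np.percentile(V[k],[0,2,98,100]).round(1),"u",np.percentile(U[k],[1,99]).round(1),"zmax",Z[k].max().round(1))
E
```

```text
side saddle -28 15 v mean -29.9 -35.1 -20.3
side saddle 28 15 v mean 26.7 21.6 32.2
side body top pts v [-43.8 -41.6  42.1  44.6] foot zone [-43.8 -41.7]
side cap v [60.3 61.7 77.6 77.7] u [-13.5   5.4] zmax 59.1
top saddle -28 27 v mean -26.8 -30.4 -22.9
top saddle 28 28 v mean 29.5 25.5 33.2
top body top pts v [-39.3 -38.7  48.8  51.1] foot zone [-39.4 -38.9]
top cap v [47.1 51.6 81.4 81.9] u [-17.1  16.4] zmax 61.0
```

```bash
python3 - <<'E'
from b import *
P0,P1=pts(load("side0")),pts(load("side15"))
for n,x,y,r in(("petri",.376,.103,.06),("slide",.685,.345,.08),("eyep",.491,-.4,.035),("objjar",.767,.134,.04),("glass",.776,-.155,.05),("brush",.62,-.43,.09)):
    for P in(P0,P1):
        m=(P[...,2]>.012)&(P[...,2]<.1)&(np.hypot(P[...,0]-x,P[...,1]-y)<r);print(n,m.sum(),P[m].mean(0).round(4),end=" | ")
    print()
d=get_image("side");meas(d)
from cell import sign_off,observe
print(observe()["clock"],observe()["dq"].round(3));print(sign_off())
E
```

```text
petri 587 [0.376  0.0997 0.0175] | petri 592 [0.3762 0.0996 0.0173] | 
slide 562 [0.6815 0.3356 0.0266] | slide 562 [0.681  0.3352 0.0267] | 
eyep 472 [ 0.4893 -0.4082  0.05  ] | eyep 471 [ 0.4893 -0.4081  0.0501] | 
objjar 344 [0.7627 0.1242 0.0502] | objjar 344 [0.7627 0.1242 0.0502] | 
glass 801 [ 0.7754 -0.157   0.0476] | glass 799 [ 0.7755 -0.157   0.0475] | 
brush 1004 [ 0.6176 -0.4312  0.0176] | brush 1011 [ 0.6177 -0.4315  0.0177] | 
321 v range [-42.1 -40.3  42.   51.7]
-50 10 zmax 67.6 u,z axis [-8.2 52.4] r 14.2
-40 36 zmax 68.8 u,z axis [-4.1 52. ] r 16.3
-30 46 zmax 69.2 u,z axis [-2.3 48.1] r 20.3
-20 31 zmax 69.5 u,z axis [-1.6 48. ] r 20.8
-10 40 zmax 69.2 u,z axis [-1.6 45.6] r 22.5
0 38 zmax 70.4 u,z axis [-0.6 46.2] r 22.1
10 37 zmax 68.5 u,z axis [-0.9 46.4] r 21.9
20 33 zmax 68.9 u,z axis [-0.9 46. ] r 22.0
30 35 zmax 68.3 u,z axis [-0.3 44.7] r 23.2
40 13 zmax 68.0 u,z axis [-0.7 44.7] r 22.5
18.45 [ 0.023 -0.003  0.018  0.005  0.003 -0.    -0.001]
the job is handed in; nothing more can be done
None
```

The kit is packed and the job was handed in at 18.5 s of the 66 s allowed. The hand-in gave no verdict.

**Beakers:** I nested beaker_1 and then beaker_2 into the base beaker. Both came to rest at the expected heights, with 6–9 N of contact when I let go. The three rims line up to about 1 mm in the camera views, with the top rim at about 173 mm as it should be.

**Bottle:** The arm cannot tilt the gripper, so I lifted the bottle lightly by its cap and tipped it over the edge of the inner saddle, letting it turn in the grip. I then lowered it in and released it with about 2 N of contact. It lies level across both saddles with its cap towards +y. The top of the body reads about 69 mm against the expected 68.4 mm.

**Centring:** The bottle is centred along the caddy to within roughly 2 mm. My measures disagreed slightly, ranging from 0.7 mm off centre one way to 1.6 mm the other, which is close to the calibration limit, so I left it where it was.

**Bystanders:** In the side camera none of the six moved by more than about 0.6 mm, which is measurement noise. The arm ended well clear of everything.

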